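# Run a batch of cartons round the label-check turntable

### The arm

A 7-joint arm with a two-finger parallel gripper is mounted at the origin on the work surface. World frame = base frame: x ahead of the robot, y to its left, z up, the work surface at z = 0. Lengths are in m, angles in degrees, forces in N, time in s.
With the tool pointing down it reaches from about 0.425 to 0.8 m from the base axis. Payload 8.3 kg.
Tool frame: the origin (TCP) lies midway between the tips of the shut fingers; the grasp point (between the pads) lies 19 mm behind it (grasp_offset is the distance from the TCP to the grasp point, in m); z points along the fingers, y is the direction in which the jaws open and shut (so a half turn about z gives the same grasp; the last joint's range is limited). The gripper opens to 85 mm and grips with 20 to 120 N. Pads are 22 mm wide; open, the fingers measure 114 mm over their backs; the gripper's body (76 mm by 85 mm) begins 54 mm behind the grasp point. The pads swing forward as they close: fully open they stand 13 mm farther back than shut.
Start: joints at [-73.104, 21.967, 0.94, 78.501, -0.361, 79.538, -2.664], TCP at [0.219, 0.585, 0.231] pointing down, gripper open.
Joint ranges: [-169.22, 169.22], [-14.56, 117.87], [-87.37, 89.26], [10.42, 133.3], [-82.24, 262.24], [0.94, 117.77], [-172.7, 172.7]. Speed limits (degrees/s): [136.94, 136.94, 172.46, 172.46, 180, 180, 180].

### API

Orientations are given as a 3x3 rotation matrix whose columns are the frame's x, y, z axes.
In Python, from cell import * gives the robot as it stands.
- The arm moves only by the tool play_rows, never from a script. Its argument "plan" is a list of rows, each a list of 3 entries, a list of its own where there are three numbers: the turn, a rotation vector about the tool's x, y, z normalised to -1 to 1, where 1 is 45 degrees, then the shift along the tool's x, y, z normalised to -1 to 1, where 1 is 0.4 m, then the closure in counts, from 0 (fully open) to 255 (shut). In form: [[[ax, ay, az], [x, y, z], hand], ...]. A call has 1 to 5 rows; each row is the pose to reach, as a shift and turn from the pose measured when the call began, along the tool's axes at that moment; what a row does not reach only later rows make up. A row lasts 1/12 s, in which the tool goes at most 41.7 mm and 7.16 degrees, less where a joint would pass 70% of its speed; a pose out of reach is approached as far as the arm can. A call with a number of a shift or a turn outside -1 to 1 is refused whole. A call with a gripper value outside its range is refused whole. The fingers move at their own pace and stop on an object; "squeeze" is the grip in N (left out, the last holds). Time passes only in rows, so rows that repeat a pose let the fingers close. It gives the time, the measured TCP pose, the force and the opening at its end, in the units of the state.
- read_state(): the state, without advancing time (a new reading comes with each control period).
- get_image(name): name is "scene" or "top"; returns a dict with "pixels" (420x560x3 uint8, red, green, blue), "fx", "fy", "cx", "cy" (pixels), "R" (3x3) and "t" (3): a world point X has camera coordinates R X + t. Camera axes: x right, y down, z forward; pixel columns grow to the right and rows downward; lengths in m; the calibration is good to about 2 mm. A picture is of the moment at which its call begins. There is no depth.
- close_job(): hands the job in, once; it reports no verdict.
Trained networks look in a picture, given as the dict that the camera call returned (one of the last four; its "shot" number tells which), for a name from the list of things; names that differ only in an ending like _2 or _b are one class to them, and where a whole thing is asked for, a point or a joint stands for the part that bears it (a point fixed in the world has none). Each returns a list of dicts, best first, with "p" (0 to 1); they miss things now and then, are a little off and sometimes report something else, mostly with a low value. They report only what shows in the picture. A call takes as long as a camera call. They do not tell look-alikes from the thing itself.
- find_in(picture, name): "bbox" ([centre column, centre row, width, height] in pixels, round what is visible of it).
- landmark_of(picture, name): "location" ([column, row] in pixels: a listed point, or the origin of a listed thing).
The state is a dict: "t": time; "joint_positions": joint angles; "joint_vel": joint speeds; "tau": joint torques, N m; "tcp_pos": TCP position; "eef_rot": TCP orientation; "ft_force": force on the tool from outside, world axes, zero at the start; "torque": the same for the moment, N m; "width": finger opening in m.
Only numpy, scipy, OpenCV 4.12 (cv2) and the standard library are available. Lean on these libraries where they do the work, as an engineer would, in place of code of your own. Each camera call takes 0.05 s, during which the arm holds its last target.

### The job

With the turntable still locked, load every carton from the green mat onto it; then swing the hook open and turn the table by its crank one full turn counter-clockwise, as the arrow shows, so that every label passes the reader and the brass stud comes home again. Swing the hook closed around the stud to lock the table, and unload all the cartons, side by side, into the blue tray. Do not disturb the tape roll, the cutter or the stapler.

Things in the scene. Friction and masses are not known exactly. Their poses are not given: they have to be found in the camera images.
- carton_a_mid (a point): Centre of a closed brown kraft carton, 90 long (x) x 50 wide (y) x 42 high (z) mm when it stands as packed, 100 to 200 g; strip of tape along its top, white label over its top and long sides. Stands loose on the green cutting mat at the start. Absent in some runs.
- carton_b_mid (a point): Centre of a closed white carton, 80 long (x) x 46 wide (y) x 45 high (z) mm when it stands as packed, 100 to 200 g; strip of tape along its top, white label over its top and long sides. Stands loose on the green cutting mat at the start. Absent in some runs.
- carton_c_mid (a point): Centre of a closed dark brown carton, 86 long (x) x 52 wide (y) x 38 high (z) mm when it stands as packed, 100 to 200 g; strip of tape along its top, white label over its top and long sides. Stands loose on the green cutting mat at the start. Absent in some runs.
- carton_d_mid (a point): Centre of a closed grey-blue carton, 78 long (x) x 48 wide (y) x 44 high (z) mm when it stands as packed, 100 to 200 g; strip of tape along its top, white label over its top and long sides. Stands loose on the green cutting mat at the start. Absent in some runs.
- station: The turntable station, fixed to the bench; origin on the bench under the turntable's axis, z up. A round plate of 130 mm radius, upper face 45 mm above the bench, turns on a low grey foot. A black label reader box, 115 mm high over the bench, stands 195 to 245 mm from the axis, at -28 degrees from the station's x axis.
- plate_centre (a point): Point on the turntable's axis at the plate's upper face, 45 mm above the bench; axes as the station.
- turntable (a joint): Angle of the plate (rad), grows counter-clockwise seen from above (the way of the orange arrow on the rim). It turns endlessly either way, counts on past whole turns, and stays where it is left (drag about 0.15 N m). At 0, and after a full turn at 6.283, 12.57.., the catch stud stands at its home, where the hook can close on it (5.5 mm play along the rim each way, about 0.045 rad). It starts within 0.03 of 0, locked by the hook.
- place0 (a point): Centre of one of three dark printed rectangles (64 x 100 mm, long side along the rim) on the plate's upper face, 72 mm from the axis, room for a carton each; turns with the plate.
- place1 (a point): Second printed rectangle, likewise.
- place2 (a point): Third printed rectangle, likewise.
- crank_grip (a point): Middle of the grip of the plate's hand crank: an upright black round sleeve, 25 mm thick, from 94 to 157 mm above the bench, this point 130 mm above the bench, on a thin steel post 115 mm from the plate's axis. The sleeve spins freely on its post, so a hand can hold it through a whole circle without turning. It stands between two of the printed places and overtops the cartons on the plate.
- catch_stud (a point): Upright brass stud, 12 mm thick, standing 24 mm high on the plate, 120 mm from the axis; this point half-way up it.
- hook (a joint): Angle of the locking hook (rad): 0 is closed, its fork round the brass stud; up to 1.25 is open, swung clockwise seen from above, away from the plate. Closed at the start; from 0.5 on it is clear of the stud's way. It stays where it is left (friction about 0.04 N m). Closed, it blocks the stud so that the plate cannot turn; when the stud is not at home the fork meets it and will not close.
- hook_knob (a point): Middle of the upper part of the hook's red upright knob, 16 mm thick, from 58 to 95 mm above the bench; this point 80 mm above the bench, about 40 mm from the pivot.
- hook_pivot (a point): Point on the hook's upright pivot axis, 80 mm above the bench (the post itself ends at 62 mm), beside the plate, 165 mm from its axis.
- tray: Blue open tray for checked cartons, fixed, outside 300 (x) x 170 (y) x 45 mm high, walls and floor 4 mm; origin under its centre. Stands on either side of the turntable, empty at the start.
- mat: Green cutting mat, fixed, 220 (x) x 240 (y) x 3 mm, on the other side; the waiting cartons stand on it. Origin under its centre.
- tape_roll_mid (a point): Bystander: centre of a loose roll of beige packing tape lying flat, 100 mm across, 46 mm high.
- cutter_mid (a point): Bystander: middle of a loose dark and yellow box cutter lying flat, 150 x 26 x 18 mm.
- stapler_mid (a point): Bystander: middle of a loose red desk stapler, 150 x 36 x 43 mm.
Not all that is in view belongs to the job. What is shaped like the part that bears carton_c_mid but pink is not meant.

How it is judged:
By the outcome, as a careful person would: the job done as asked, in the order asked, and still so for the second after the job is handed in, with the robot touching nothing.
Of carton_a, carton_b, carton_c, carton_d only 2 to 3 are there at a start; the rules pass over those that are not, and their reading is None.
At some moment in a run one of carton_a, carton_b, carton_c, carton_d may be knocked a few centimetres aside while the robot is not near it.
Once in a run the grip may slacken for a moment while it holds something.
It also fails if it takes over 200 s, if anything falls off the work surface, if the arm or the gripper's body presses on something with over 40 N, if the wrist force passes 120 N, or if a joint passes its speed limit or range.

## Working session

There is one attempt and no reset: what is moved stays moved. The work goes in short steps, Python scripts to look and compute and a tool call to move; the robot and the scene stay as the last step left them, time stands still between calls to the robot, and variables do not carry over. Pictures are saved under pics/ and viewed, and the job is handed in when it is done.

Besides the shell and the picture viewer there is one more tool, called after "Call:" in YAML: its name, and indented under it one key for each argument. play_rows: Moves the arm, as the interface text tells. Scaled input: -1 to 1 covers 0.4 m each way for a shift and 45 degrees each way for a turn. Its arguments: {"type":"object","properties":{"plan":{"type":"array"},"squeeze":{"type":"number"}},"required":["plan"]}

```bash
ls; mkdir -p pics
python3 - <<'E'
from cell import *
import cv2
s=read_state();print(s)
for n in("scene","top"):
    p=get_image(n);cv2.imwrite(f"pics/{n}0.png",p["pixels"][:,:,::-1]);print(n,p["fx"],p["cx"],p["cy"],p["R"],p["t"])
E
```

```text
pics
{'t': 0.0, 'joint_positions': array([-73.10344683,  22.0153647 ,   0.94038677,  78.5618673 ,
        -0.36109845,  79.53891121,  -2.66574577]), 'joint_vel': array([ 0.02393532, -0.0230937 ,  0.09339682,  0.0121741 ,  0.02272978,
       -0.0527059 , -0.04361016]), 'tau': array([-2.37364693e-04, -6.27570963e+01,  8.44018813e-01, -3.71831381e+01,
        1.64863077e-02,  1.39827179e-02, -2.32647659e-05]), 'tcp_pos': array([0.21869257, 0.58494368, 0.23027355]), 'eef_rot': array([[-9.36669816e-01,  3.50213133e-01, -6.46468681e-04],
       [ 3.50213726e-01,  9.36667953e-01, -1.86853867e-03],
       [-4.88602843e-05, -1.97660598e-03, -9.99998045e-01]]), 'ft_force': array([0.44308378, 0.46955925, 0.10155781]), 'torque': array([0.01619531, 0.02080143, 0.02171466]), 'width': 0.0856003379455094}
scene 403.3489722230825 276.90704626602314 211.92318379422645 [[-0.88574757  0.46415718  0.00305796]
 [ 0.36062555  0.69229684 -0.62503944]
 [-0.29223356 -0.55252438 -0.78058718]] [ 0.5144536  -0.21106776  1.47196114]
top 386.98157807418505 279.53101444245607 212.42912089373868 [[-0.02838367 -0.99959641 -0.00117485]
 [-0.98709985  0.02821406 -0.15760028]
 [ 0.15756983 -0.00331358 -0.98750229]] [0.08473429 0.61792156 1.07281268]
```

View pics/scene0.png

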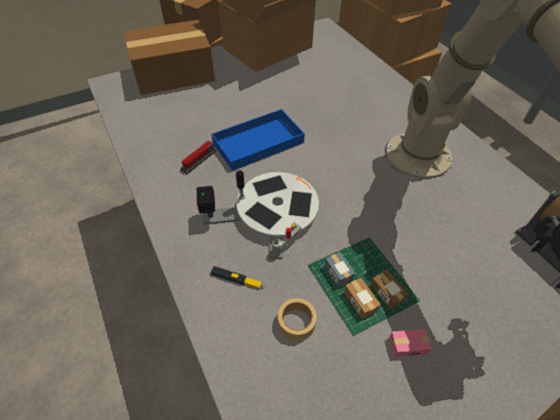

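View pics/top0.png

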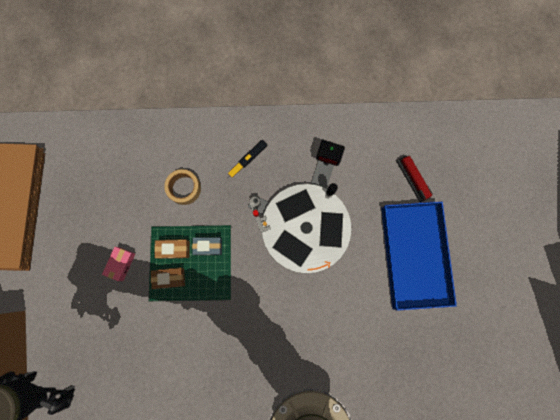

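Three cartons are on the mat: kraft (170,248), grey-blue (206,245) and dark brown (167,278) in the top view. The pink box at (117,262) is a decoy off the mat. The crank is at (331,190), the hook knob at (256,212), and the tray is on the right.

```bash
cat > h.py <<'E'
from cell import *
import numpy as np, cv2
np.set_printoptions(precision=4,suppress=True)
def ray(p,uv):
    d=np.array([(uv[0]-p["cx"])/p["fx"],(uv[1]-p["cy"])/p["fy"],1.])
    R=np.array(p["R"]);return -R.T@np.array(p["t"]), R.T@d
def atz(p,uv,z):
    c,d=ray(p,uv);return c+d*(z-c[2])/d[2]
def tri(ps,uvs):
    A=np.zeros((3,3));b=np.zeros(3);L=[]
    for p,uv in zip(ps,uvs):
        c,d=ray(p,uv);d=d/np.linalg.norm(d);M=np.eye(3)-np.outer(d,d);A+=M;b+=M@c;L.append((M,c))
    X=np.linalg.solve(A,b);return X,[np.linalg.norm(M@(X-c)) for M,c in L]
def proj(p,X):
    c=np.array(p["R"])@np.array(X)+np.array(p["t"]);return np.array([p["fx"]*c[0]/c[2]+p["cx"],p["fy"]*c[1]/c[2]+p["cy"]])
def save(p,name,crop=None,k=1):
    im=p["pixels"][:,:,::-1]
    if crop: x0,y0,x1,y1=crop; im=im[y0:y1,x0:x1]
    cv2.imwrite("pics/"+name,cv2.resize(im,None,fx=k,fy=k,interpolation=cv2.INTER_CUBIC))
E
python3 - <<'E'
from h import *
ps=get_image("scene");pt=get_image("top")
zs=dict(carton_a_mid=.024,carton_c_mid=.022,carton_d_mid=.025,carton_b_mid=.0255,plate_centre=.045,station=0,place0=.045,place1=.045,place2=.045,crank_grip=.13,catch_stud=.057,hook_knob=.08,hook_pivot=.08,tray=0,mat=0,tape_roll_mid=.023,cutter_mid=.009,stapler_mid=.021)
for n,z in zs.items():
    a=landmark_of(ps,n);b=landmark_of(pt,n)
    print(n,[(round(x["p"],2),np.round(x["location"]),atz(ps,x["location"],z)[:2]) for x in a[:3]])
    print("    ",[(round(x["p"],2),np.round(x["location"]),atz(pt,x["location"],z)[:2]) for x in b[:3]])
save(pt,"t1.png",(140,120,360,310),3.6);save(ps,"s1.png",(180,140,440,360),3)
E
```

```text
carton_a_mid [(0.6, array([361., 301.]), array([0.5338, 0.3934]))]
     [(0.93, array([172., 250.]), array([0.5232, 0.3847]))]
carton_c_mid [(0.68, array([408., 341.]), array([0.49  , 0.5383])), (0.58, array([392., 291.]), array([0.4409, 0.4069]))]
     [(0.9, array([168., 274.]), array([0.4528, 0.3966])), (0.83, array([117., 263.]), array([0.4878, 0.5444]))]
carton_d_mid [(0.86, array([342., 268.]), array([0.5221, 0.2834])), (0.48, array([279., 206.]), array([0.5751, 0.0006]))]
     [(0.92, array([206., 248.]), array([0.5258, 0.2858]))]
carton_b_mid [(0.59, array([360., 278.]), array([0.4963, 0.3367]))]
     [(0.34, array([254., 213.]), array([0.6248, 0.1411]))]
plate_centre [(0.6, array([279., 202.]), array([0.5741, 0.0023]))]
     [(0.72, array([304., 228.]), array([ 0.5734, -0.002 ])), (0.69, array([292., 248.]), array([0.5167, 0.0337]))]
station [(0.82, array([278., 208.]), array([ 0.5695, -0.0111])), (0.74, array([359., 281.]), array([0.4901, 0.3317]))]
     [(0.41, array([266., 222.]), array([0.6001, 0.1079]))]
place0 [(0.78, array([297., 202.]), array([0.5259, 0.0283])), (0.7
[... 1885 characters left out ...]
225.]), array([0.5909, 0.1127]))]
mat [(0.84, array([362., 280.]), array([0.483 , 0.3333]))]
     [(0.96, array([188., 261.]), array([0.4903, 0.3412]))]
tape_roll_mid [(0.83, array([296., 318.]), array([0.712, 0.355])), (0.31, array([364., 298.]), array([0.5188, 0.39  ]))]
     [(0.81, array([182., 188.]), array([0.7082, 0.3563]))]
cutter_mid [(0.74, array([281., 207.]), array([ 0.5648, -0.0023])), (0.68, array([290., 226.]), array([0.5752, 0.0775])), (0.67, array([235., 277.]), array([0.8007, 0.1623]))]
     [(0.85, array([250., 157.]), array([0.8009, 0.1516]))]
stapler_mid [(0.55, array([196., 157.]), array([ 0.7265, -0.3379]))]
     [(0.74, array([413., 175.]), array([ 0.7264, -0.3394]))]
```

View pics/t1.png

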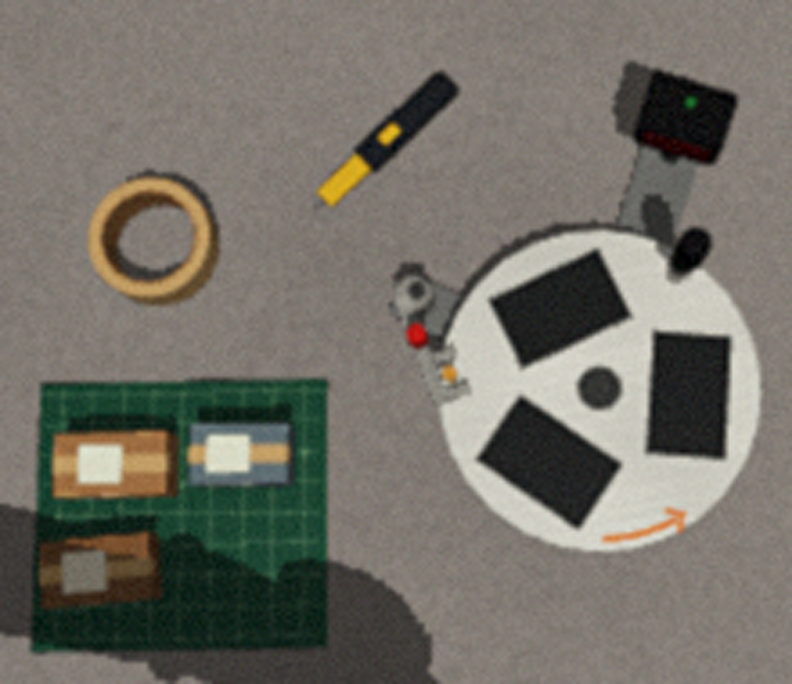

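View pics/s1.png

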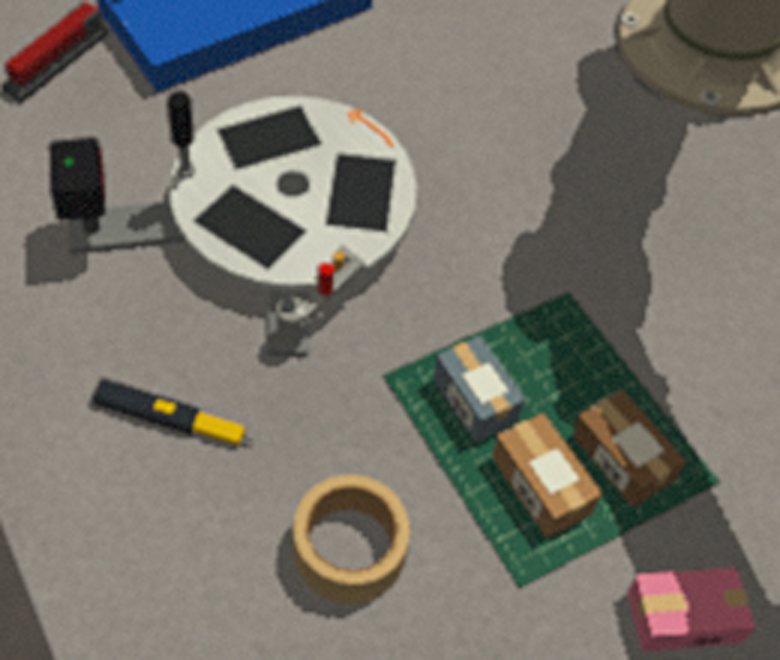

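Run:
```python
from h import *
pt=get_image("top");ps=get_image("scene")
C=-np.array(pt["R"]).T@pt["t"];print(C)
save(pt,"t2.png",(146,222,236,302),8.5);save(pt,"t3.png",(246,176,356,280),7);save(pt,"t4.png",(376,190,466,320),5)
# plate circle
im=pt["pixels"].astype(int);m=((im.min(2)>165)).astype(np.uint8)
m[:, :255]=0;m[:,360:]=0;m[:170]=0;m[280:]=0
c=max(cv2.findContours(m,0,1)[0],key=cv2.contourArea);hu=cv2.convexHull(c)[:,0]
P=np.array([atz(pt,u,.045)[:2] for u in hu.astype(float)])
A=np.c_[2*P,np.ones(len(P))];s=np.linalg.lstsq(A,(P**2).sum(1),rcond=None)[0]
r=np.sqrt(s[2]+s[0]**2+s[1]**2);print("plate",s[:2],r,np.abs(np.linalg.norm(P-s[:2],axis=1)-r).max())
# tray blue
m=((im[:,:,2]>im[:,:,0]+60)&(im[:,:,2]>90)).astype(np.uint8)
c=max(cv2.findContours(m,0,1)[0],key=cv2.contourArea)
q=cv2.minAreaRect(c);print("tray",q,[atz(pt,u,.045)[:2] for u in cv2.boxPoints(q)])
```

```text
[0.4433 0.0708 1.1569]
plate [ 0.5747 -0.0085] 0.12831977167483663 0.001071627351902693
tray ((420.268310546875, 255.41464233398438), (108.00202941894531, 60.07474899291992), 83.6598129272461) [array([ 0.6337, -0.2395]), array([ 0.6484, -0.4154]), array([ 0.342 , -0.4196]), array([ 0.3287, -0.2512])]
```

View pics/t2.png

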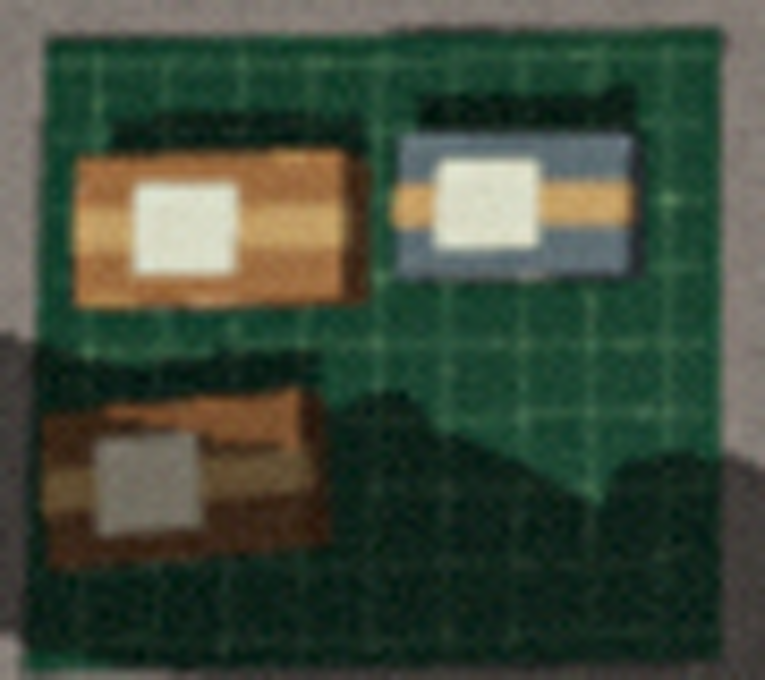

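View pics/t3.png

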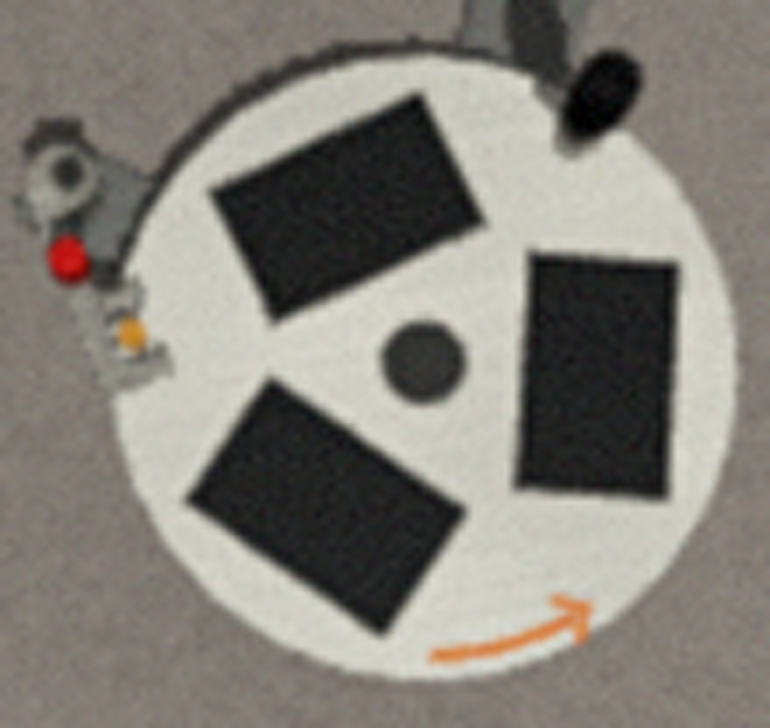

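View pics/t4.png

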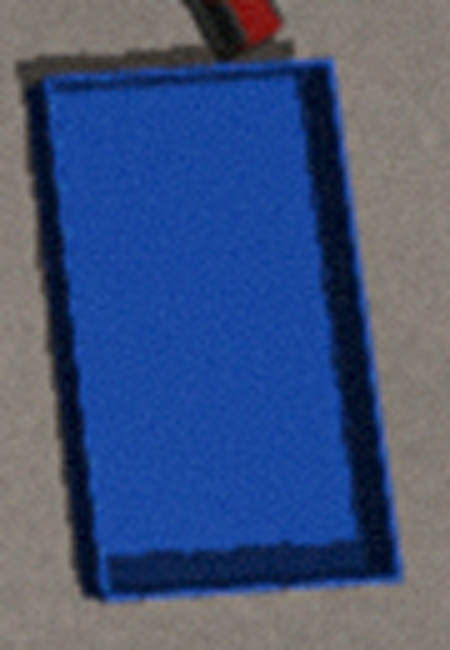

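```bash
cat >> h.py <<'E'
def unc(c,k,x0,y0): return [(c[0]+.5)/k-.5+x0,(c[1]+.5)/k-.5+y0]
E
python3 - <<'E'
from h import *
pt=get_image("top");ps=get_image("scene")
def quad(nm,cs,z,k,x0,y0):
    P=np.array([atz(pt,unc(c,k,x0,y0),z)[:2] for c in cs]);ce=P.mean(0)
    e=[P[1]-P[0],P[2]-P[3]];f=[P[3]-P[0],P[2]-P[1]]
    a=np.mean(e,0);b=np.mean(f,0)
    print(nm,ce,"sides",np.linalg.norm(a),np.linalg.norm(b),"ang(edge0,edge1) deg",np.degrees(np.arctan2(a[1],a[0])),np.degrees(np.arctan2(b[1],b[0])));return ce
quad("a",[(75,155),(345,150),(345,300),(75,305)],.045,8.5,146,222)
quad("d",[(400,135),(632,132),(635,277),(398,280)],.047,8.5,146,222)
quad("c",[(42,410),(300,388),(312,548),(50,568)],.041,8.5,146,222)
quad("tray",[(45,78),(332,60),(400,578),(103,597)],.045,5,376,190)
T=(7,246,176)
pc=atz(pt,unc((424,362),*T),.047);print("hub",pc)
c=np.array([.5747,-.005])
for n,q in dict(P0=[(270,380),(466,512),(384,634),(187,499)],P1=[(530,252),(678,264),(667,498),(515,488)],P2=[(420,94),(484,221),(275,322),(211,190)]).items():
    ce=quad(n,q,.045,*T);d=ce-pc[:2];print("   r",np.linalg.norm(d),np.degrees(np.arctan2(d[1],d[0])))
for n,(q,z) in dict(piv=((67,173),.062),knob=((68,258),.095),stud=((131,333),.069),crankbase=((572,145),.045),cranktop=((612,80),.157)).items():
    X=atz(pt,unc(q,*T),z);d=X-pc;print(n,X,np.hypot(*d[:2]),np.degrees(np.arctan2(d[1],d[0])))
E
```

```text
a [0.5256 0.3833] sides 0.09107640458958582 0.050557323129690544 ang(edge0,edge1) deg -90.57171347190915 -179.0777594853723
d [0.5297 0.2796] sides 0.07904816261274393 0.048857912485911356 ang(edge0,edge1) deg -90.89903277431844 -179.72010058077396
c [0.4423 0.3944] sides 0.08698756293695757 0.05278013207253699 ang(edge0,edge1) deg -87.05522517646125 -175.35435989953478
tray [ 0.4885 -0.3295] sides 0.1677740332749875 0.29566140041567623 ang(edge0,edge1) deg -88.03350209379995 -177.90551859426859
hub [ 0.5748 -0.0085  0.047 ]
P0 [0.5169 0.0336] sides 0.09702454627444274 0.059886411550538005 ang(edge0,edge1) deg -125.86290374729327 143.71897118597917
   r 0.07155958741943651 143.9611366669368
P1 [ 0.5677 -0.08  ] sides 0.06197143409593996 0.09782941062537075 ang(edge0,edge1) deg -95.86541008555757 174.0326161398619
   r 0.07187050001232285 -95.64878031243502
P2 [0.6412 0.0206] sides 0.06083406211741857 0.09682913592599791 ang(edge0,edge1) deg -155.97483037472313 113.87318774946927
   r 0.07250235454394836 23.663811243514743
piv [0.6554 0.1363 0.062 ] 0.1657259833015356 60.89384099438216
knob [0.6147 0.1346 0.095 ] 0.1485120378310335 74.42714004645721
stud [0.5874 0.1112 0.069 ] 0.12035020953809139 83.99628690237456
crankbase [ 0.6646 -0.0741  0.045 ] 0.11120524059809093 -36.160484156539916
cranktop [ 0.6669 -0.0758  0.157 ] 0.11405080878489639 -36.17424686900304
```

```bash
cat > goal.py <<'E'
import sys
from h import *
from scipy.spatial.transform import Rotation as Ro
def goal(x,y,z,psi):
    s=read_state();R=np.array(s["eef_rot"]);p=np.array(s["tcp_pos"])
    cur=np.degrees(np.arctan2(R[1,1],R[0,1]))
    a=np.radians(psi);ty=np.array([np.cos(a),np.sin(a),0]);tz=np.array([0,0,-1.]);Rt=np.c_[np.cross(ty,tz),ty,tz]
    rv=Ro.from_matrix(R.T@Rt).as_rotvec(degrees=True);d=np.array([x,y,z])-p;sh=R.T@d
    print(f"t {s['t']:.2f} at {p.round(4)} psi {cur:.1f} w {s['width']:.4f} F {np.round(s['ft_force'],1)} | turn {(rv/45).round(4)} shift {(sh/.4).round(4)} rows {max(np.linalg.norm(d)/.0417,np.linalg.norm(rv)/7.16):.1f}")
if __name__=="__main__":
    v=[float(a) for a in sys.argv[1:]]
    for i in range(0,len(v),4): goal(*v[i:i+4])
E
python3 goal.py .5297 .2796 .15 0  .5297 .2796 .15 40
```

```text
t 2.20 at [0.2188 0.5854 0.2313] psi 69.5 w 0.0856 F [ 0.1  0.1 -0. ] | turn [-0.0001  0.      1.5445] shift [-0.9957 -0.444   0.2032] rows 10.6
t 2.20 at [0.2188 0.5854 0.2313] psi 69.5 w 0.0856 F [ 0.1  0.1 -0. ] | turn [-0.0001 -0.      0.6556] shift [-0.9957 -0.444   0.2032] rows 10.6
```

Call:
play_rows:
  plan:
    - [[0,0,0.8],[-0.995,-0.444,0.15],45]
    - [[0,0,0.8],[-0.995,-0.444,0.15],45]
    - [[0,0,0.8],[-0.995,-0.444,0.15],45]
    - [[0,0,0.8],[-0.995,-0.444,0.15],45]
    - [[0,0,0.8],[-0.995,-0.444,0.15],45]
  squeeze: 50

```text
t: 2.62
tcp_pos: [0.367, 0.4391, 0.2029]
eef_rot: [[-0.55, 0.835, 0.0], [0.835, 0.55, 0.001], [0.0, 0.0, -1.0]]
ft_force: [1.1, 0.2, 0.0]
width: 0.0702
```

```bash
python3 goal.py .5297 .2796 .15 0
```

```text
t 2.62 at [0.367  0.4391 0.2029] psi 33.4 w 0.0702 F [1.1 0.2 0. ] | turn [ 0.0004 -0.0006  0.7411] shift [-0.5567  0.1204  0.132 ] rows 5.6
```

Call:
play_rows:
  plan:
    - [[0,0,0.74],[-0.557,0.12,0.1],45]
    - [[0,0,0.74],[-0.557,0.12,0.1],45]
    - [[0,0,0.74],[-0.557,0.12,0.1],45]
    - [[0,0,0.74],[-0.557,0.12,0.1],45]
    - [[0,0,0.74],[-0.557,0.12,0.1],45]

```text
t: 3.03
tcp_pos: [0.5133, 0.2952, 0.1672]
eef_rot: [[0.006, 1.0, 0.001], [1.0, -0.006, 0.001], [0.001, 0.001, -1.0]]
ft_force: [-0.1, 1.0, -0.0]
width: 0.0698
```

```bash
python3 - <<'E'
from h import *
pt=get_image("top");ps=get_image("scene")
save(pt,"t5.png",(146,182,336,302),4);save(ps,"s5.png",(280,180,440,340),4)
E
python3 goal.py .5297 .2796 .07 0
```

```text
t 3.13 at [0.5171 0.2881 0.1663] psi -0.8 w 0.0702 F [ 0.8 -0.7  0.4] | turn [ 0.0026  0.0052 -0.0183] shift [-0.0198  0.0313  0.2408] rows 2.3
```

View pics/s5.png

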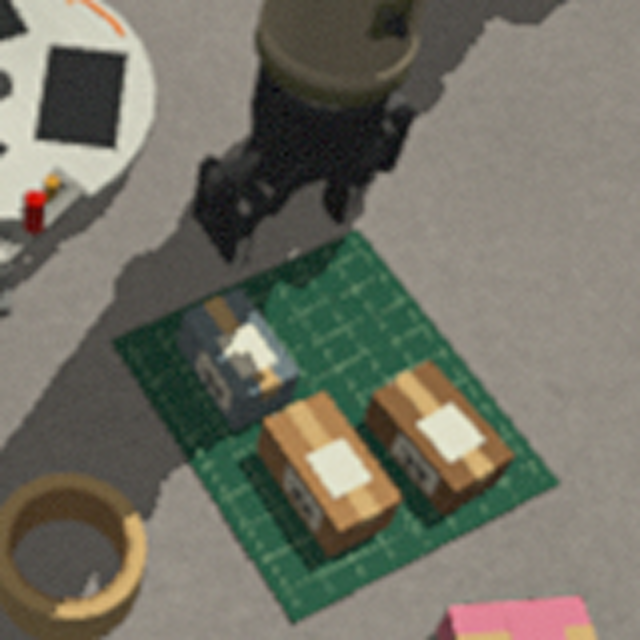

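View pics/t5.png

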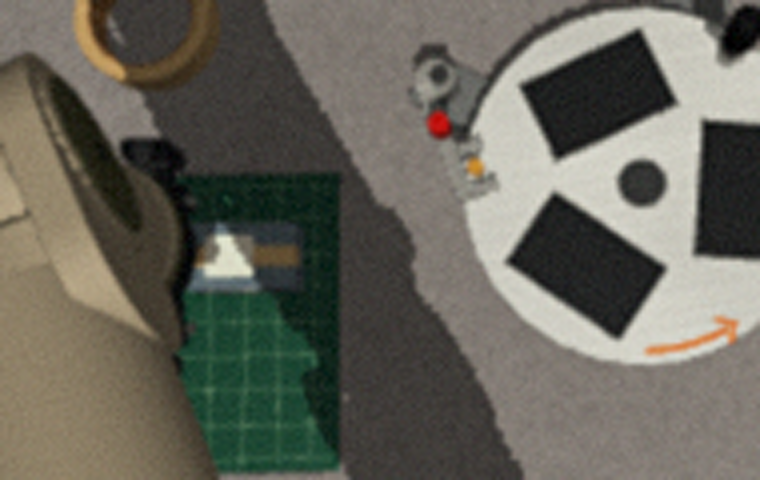

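The grey-blue carton is where I measured it (scene crop (240,360)), so I'll descend over it.

Call:
play_rows:
  plan:
    - [[0,0,-0.018],[-0.02,0.031,0.15],45]
    - [[0,0,-0.018],[-0.02,0.031,0.2],45]
    - [[0,0,-0.018],[-0.02,0.031,0.24],45]
    - [[0,0,-0.018],[-0.02,0.031,0.24],45]

```text
t: 3.47
tcp_pos: [0.5267, 0.2774, 0.0653]
eef_rot: [[0.001, 1.0, -0.005], [1.0, -0.001, -0.009], [-0.009, -0.005, -1.0]]
ft_force: [-1.2, 0.5, -0.5]
width: 0.0699
```

```bash
python3 goal.py .5297 .2796 .012 0
```

```text
t 3.47 at [0.5267 0.2774 0.0653] psi -0.0 w 0.0699 F [-1.2  0.5 -0.5] | turn [-0.0066  0.0116 -0.0009] shift [0.0066 0.0081 0.1333] rows 1.3
```

Call:
play_rows:
  plan:
    - [[-0.005,0.01,0],[0.006,0.007,0.06],45]
    - [[-0.005,0.01,0],[0.006,0.007,0.1],45]
    - [[-0.005,0.01,0],[0.006,0.007,0.133],45]
    - [[-0.005,0.01,0],[0.006,0.007,0.133],60]
    - [[-0.005,0.01,0],[0.006,0.007,0.133],200]

```text
t: 3.88
tcp_pos: [0.5294, 0.2799, 0.0129]
eef_rot: [[0.0, 1.0, -0.001], [1.0, -0.0, -0.001], [-0.001, -0.001, -1.0]]
ft_force: [0.7, 0.5, 0.5]
width: 0.0547
```

Call:
play_rows:
  plan:
    - [[0,0,0],[0,0,0],200]
    - [[0,0,0],[0,0,0],200]
    - [[0,0,0],[0,0,0],200]
    - [[0,0,0],[0,0,0],200]
    - [[0,0,0],[0,0,0],200]

```text
t: 4.3
tcp_pos: [0.53, 0.2804, 0.014]
eef_rot: [[0.0, 1.0, 0.0], [1.0, -0.0, 0.0], [0.0, 0.0, -1.0]]
ft_force: [-0.7, -0.0, 5.9]
width: 0.0473
```

```bash
python3 goal.py .5297 .2796 .25 0
```

```text
t 4.30 at [0.53   0.2804 0.014 ] psi -0.0 w 0.0473 F [-0.7 -0.   5.9] | turn [ 0.0004 -0.0002 -0.    ] shift [-0.0018 -0.0005 -0.59  ] rows 5.7
```

Call:
play_rows:
  plan:
    - [[0,0,0],[0,0,-0.03],200]
    - [[0,0,0],[0,0,-0.1],200]
    - [[0,0,0],[0,0,-0.2],200]
    - [[0,0,0],[0,0,-0.3],200]
    - [[0,0,0],[0,0,-0.4],200]

```text
t: 4.72
tcp_pos: [0.5295, 0.2797, 0.1763]
eef_rot: [[0.001, 1.0, -0.0], [1.0, -0.001, -0.0], [-0.0, -0.0, -1.0]]
ft_force: [1.0, 1.9, -1.5]
width: 0.0477
```

```bash
python3 goal.py .5677 -.08 .25 -36 .5677 -.08 .25 -96
```

```text
t 4.72 at [0.5295 0.2797 0.1763] psi -0.0 w 0.0477 F [ 1.   1.9 -1.5] | turn [0.0001 0.0005 0.7993] shift [-0.8993  0.096  -0.1839] rows 8.9
t 4.72 at [0.5295 0.2797 0.1763] psi -0.0 w 0.0477 F [ 1.   1.9 -1.5] | turn [0.0004 0.0004 2.1326] shift [-0.8993  0.096  -0.1839] rows 13.4
```

Call:
play_rows:
  plan:
    - [[0,0,-0.8],[-0.1,0.02,-0.15],200]
    - [[0,0,-0.8],[-0.2,0.04,-0.184],200]
    - [[0,0,-0.8],[-0.3,0.06,-0.184],200]
    - [[0,0,-0.8],[-0.4,0.08,-0.184],200]
    - [[0,0,-0.8],[-0.5,0.096,-0.184],200]

```text
t: 5.13
tcp_pos: [0.5632, 0.1074, 0.2511]
eef_rot: [[-0.574, 0.819, 0.003], [0.819, 0.574, 0.0], [-0.001, 0.003, -1.0]]
ft_force: [1.5, -1.2, -2.3]
width: 0.0472
```

```bash
python3 goal.py .5677 -.08 .2 84
```

```text
t 5.13 at [0.5632 0.1074 0.2511] psi 35.0 w 0.0472 F [ 1.5 -1.2 -2.3] | turn [ 0.0024  0.003  -1.088 ] shift [-0.3899 -0.2601  0.1276] rows 6.8
```

Call:
play_rows:
  plan:
    - [[0,0,-1],[-0.08,-0.05,0.02],200]
    - [[0,0,-1],[-0.16,-0.105,0.04],200]
    - [[0,0,-1],[-0.24,-0.16,0.06],200]
    - [[0,0,-1],[-0.32,-0.21,0.07],200]
    - [[0,0,-1],[-0.39,-0.26,0.08],200]

```text
t: 5.55
tcp_pos: [0.5672, -0.0793, 0.2197]
eef_rot: [[-0.928, 0.373, 0.002], [0.373, 0.928, -0.0], [-0.002, 0.001, -1.0]]
ft_force: [0.7, 0.0, -2.2]
width: 0.0472
```

```bash
python3 goal.py .5677 -.08 .12 84
```

```text
t 5.55 at [ 0.5672 -0.0793  0.2197] psi 68.1 w 0.0472 F [ 0.7  0.  -2.2] | turn [ 0.0006  0.0027 -0.3535] shift [-0.0013 -0.0013  0.2493] rows 2.4
```

Call:
play_rows:
  plan:
    - [[0,0,-0.35],[0,0,0],200]
    - [[0,0,-0.353],[0,0,0.02],200]
    - [[0,0,-0.353],[-0.001,-0.001,0.1],200]
    - [[0,0,-0.353],[-0.001,-0.001,0.18],200]
    - [[0,0,-0.353],[-0.001,-0.001,0.25],200]

```text
t: 5.97
tcp_pos: [0.5672, -0.0801, 0.119]
eef_rot: [[-0.994, 0.105, 0.002], [0.105, 0.994, 0.0], [-0.002, 0.0, -1.0]]
ft_force: [-0.4, 0.1, -2.1]
width: 0.0475
```

```bash
python3 goal.py .5677 -.08 .057 84
```

```text
t 5.97 at [ 0.5672 -0.0801  0.119 ] psi 84.0 w 0.0475 F [-0.4  0.1 -2.1] | turn [ 0.0004  0.0031 -0.0011] shift [-0.0008  0.0004  0.1549] rows 1.5
```

Call:
play_rows:
  plan:
    - [[0,0,0],[0,0,0.06],200]
    - [[0,0,0],[0,0,0.1],200]
    - [[0,0,0],[0,0,0.135],200]
    - [[0,0,0],[0,0,0.155],200]
    - [[0,0,0],[0,0,0.155],200]

```text
t: 6.38
tcp_pos: [0.5674, -0.0803, 0.0569]
eef_rot: [[-0.994, 0.106, 0.002], [0.106, 0.994, -0.0], [-0.002, 0.0, -1.0]]
ft_force: [-0.0, -0.9, -1.1]
width: 0.0472
```

Call:
play_rows:
  plan:
    - [[0,0,0],[0,0,0],130]
    - [[0,0,0],[0,0,0],100]
    - [[0,0,0],[0,0,0],60]
    - [[0,0,0],[0,0,0],45]
    - [[0,0,0],[0,0,0],45]

```text
t: 6.8
tcp_pos: [0.5677, -0.0804, 0.0574]
eef_rot: [[-0.994, 0.106, 0.003], [0.106, 0.994, -0.0], [-0.003, 0.0, -1.0]]
ft_force: [0.8, -0.3, -0.5]
width: 0.0701
```

Call:
play_rows:
  plan:
    - [[0,0,0],[0,0,-0.05],45]
    - [[0,0,0],[0,0,-0.15],45]
    - [[0,0,0],[0,0,-0.25],45]
    - [[0,0,0],[0,0,-0.35],45]
    - [[0,0,0],[0,0,-0.45],45]

```text
t: 7.22
tcp_pos: [0.5667, -0.0805, 0.2396]
eef_rot: [[-0.994, 0.106, 0.003], [0.106, 0.994, -0.0], [-0.003, 0.0, -1.0]]
ft_force: [1.3, 0.8, -0.5]
width: 0.0708
```

```bash
python3 - <<'E'
from h import *
pt=get_image("top");ps=get_image("scene")
save(pt,"t6.png",(146,162,366,302),3.5);save(ps,"s6.png",(200,140,440,340),3.2)
E
python3 goal.py .5256 .3833 .2 0
```

```text
t 7.32 at [ 0.5704 -0.0812  0.2455] psi 83.9 w 0.0706 F [ 0.1 -0.2 -0.2] | turn [0.0161 0.0153 1.8648] shift [0.2362 1.1427 0.1113] rows 11.7
```

View pics/s6.png

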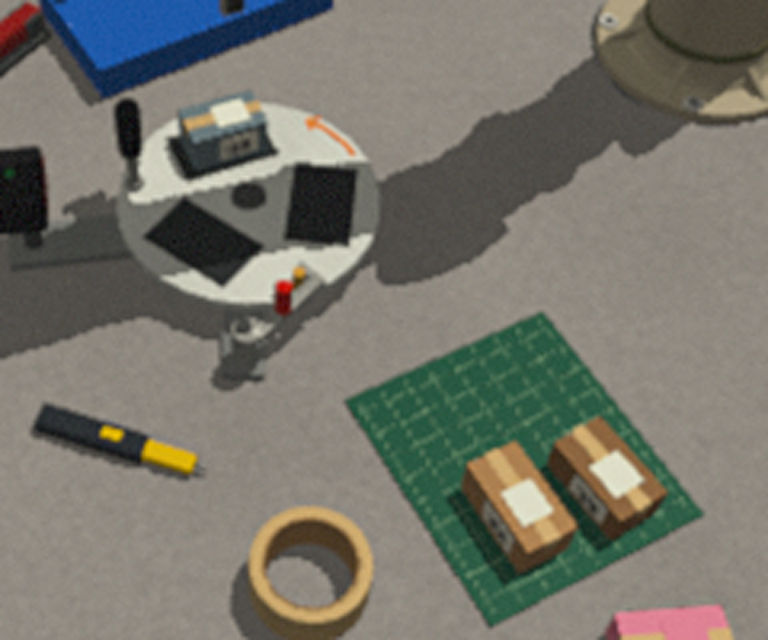

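View pics/t6.png

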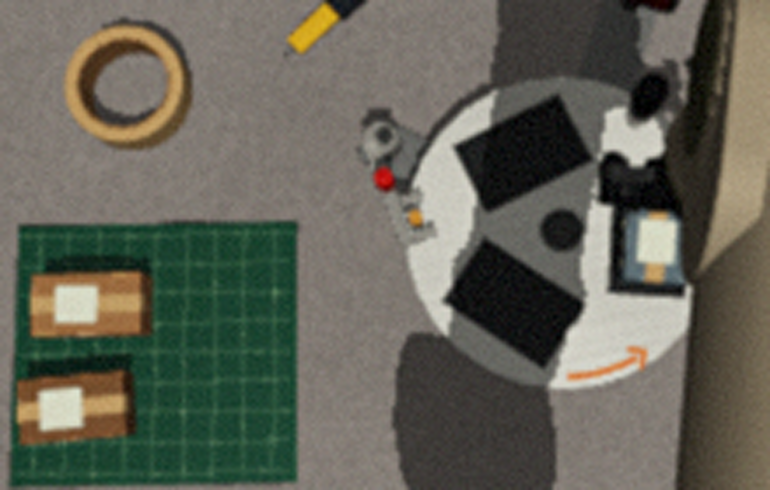

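The grey-blue carton is on its place. Next is the kraft one.

Call:
play_rows:
  plan:
    - [[0,0,0.9],[0.04,0.2,0],58]
    - [[0,0,0.9],[0.08,0.4,0],58]
    - [[0,0,0.9],[0.12,0.6,0],58]
    - [[0,0,0.9],[0.16,0.8,0.05],58]
    - [[0,0,0.9],[0.2,1,0.1],58]

```text
t: 7.73
tcp_pos: [0.5531, 0.1086, 0.2352]
eef_rot: [[-0.779, 0.627, 0.015], [0.627, 0.779, 0.001], [-0.011, 0.01, -1.0]]
ft_force: [0.4, -0.8, -0.4]
width: 0.0661
```

```bash
python3 goal.py .5256 .3833 .15 0
```

```text
t 7.73 at [0.5531 0.1086 0.2352] psi 51.2 w 0.0661 F [ 0.4 -0.8 -0.4] | turn [0.0187 0.0075 1.1376] shift [0.4864 0.4899 0.2127] rows 7.2
```

Call:
play_rows:
  plan:
    - [[0.01,0,0.95],[0.08,0.08,0.02],58]
    - [[0.01,0,0.95],[0.16,0.16,0.04],58]
    - [[0.01,0,0.95],[0.24,0.24,0.07],58]
    - [[0.01,0,0.95],[0.32,0.32,0.1],58]
    - [[0.01,0,0.95],[0.4,0.4,0.12],58]

```text
t: 8.15
tcp_pos: [0.532, 0.3057, 0.1926]
eef_rot: [[-0.281, 0.96, 0.01], [0.96, 0.281, -0.002], [-0.005, 0.009, -1.0]]
ft_force: [1.8, 0.1, -0.2]
width: 0.0658
```

```bash
python3 goal.py .5256 .3833 .11 0
```

```text
t 8.15 at [0.532  0.3057 0.1926] psi 16.3 w 0.0658 F [ 1.8  0.1 -0.2] | turn [0.012  0.0048 0.3631] shift [0.1916 0.0374 0.2059] rows 2.7
```

Call:
play_rows:
  plan:
    - [[0.01,0.004,0.36],[0.08,0.01,0.05],58]
    - [[0.01,0.004,0.36],[0.15,0.03,0.08],58]
    - [[0.01,0.004,0.36],[0.19,0.037,0.12],58]
    - [[0.01,0.004,0.363],[0.1916,0.0374,0.18],58]
    - [[0.01,0.004,0.363],[0.1916,0.0374,0.2],58]

```text
t: 8.57
tcp_pos: [0.5232, 0.3841, 0.1083]
eef_rot: [[-0.003, 1.0, -0.002], [1.0, 0.003, -0.003], [-0.003, -0.002, -1.0]]
ft_force: [-0.8, -1.3, -0.3]
width: 0.0659
```

```bash
python3 goal.py .5256 .3833 .015 0
```

```text
t 8.57 at [0.5232 0.3841 0.1083] psi 0.2 w 0.0659 F [-0.8 -1.3 -0.3] | turn [-0.0029  0.0042  0.0039] shift [-0.0014  0.0066  0.2333] rows 2.2
```

```bash
python3 - <<'E'
from h import *
ps=get_image("scene")
save(ps,"s7.png",(280,180,440,340),4)
E
python3 goal.py .5256 .3833 .015 0
```

```text
t 8.62 at [0.5235 0.3823 0.108 ] psi 0.1 w 0.0663 F [-0.6 -0.2 -0.8] | turn [-0.004   0.0062  0.0018] shift [0.0036 0.006  0.2324] rows 2.2
```

View pics/s7.png

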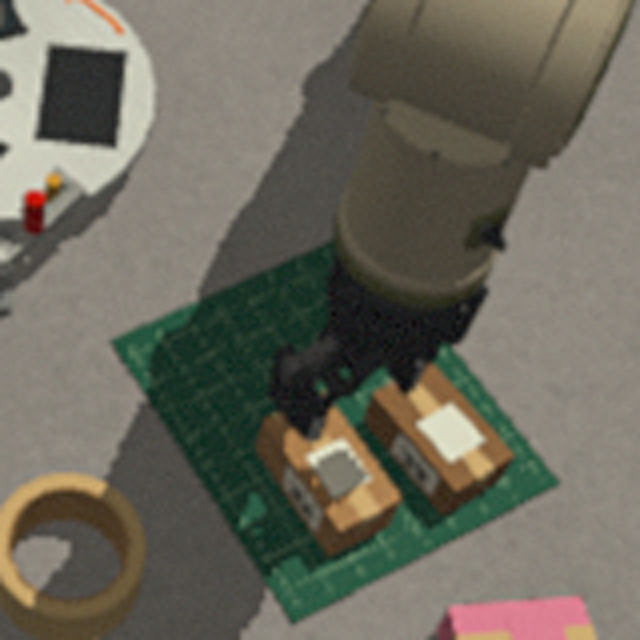

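Call:
play_rows:
  plan:
    - [[-0.003,0.005,0],[0.003,0.006,0.08],58]
    - [[-0.003,0.005,0],[0.003,0.006,0.15],58]
    - [[-0.003,0.005,0],[0.003,0.006,0.2],58]
    - [[-0.003,0.005,0],[0.003,0.006,0.232],58]
    - [[-0.003,0.005,0],[0.003,0.006,0.232],65]

```text
t: 9.03
tcp_pos: [0.5248, 0.3811, 0.0131]
eef_rot: [[-0.0, 1.0, -0.004], [1.0, 0.0, -0.004], [-0.004, -0.004, -1.0]]
ft_force: [-0.5, -0.7, -0.2]
width: 0.0636
```

Call:
play_rows:
  plan:
    - [[0,0,0],[0,0,0],200]
    - [[0,0,0],[0,0,0],200]
    - [[0,0,0],[0,0,0],200]
    - [[0,0,0],[0,0,0],200]
    - [[0,0,0],[0,0,0],200]

```text
t: 9.45
tcp_pos: [0.5256, 0.3815, 0.0145]
eef_rot: [[-0.0, 1.0, -0.002], [1.0, 0.0, -0.002], [-0.002, -0.002, -1.0]]
ft_force: [-0.9, -1.2, 5.0]
width: 0.0492
```

Call:
play_rows:
  plan:
    - [[0,0,0],[0,0,-0.03],200]
    - [[0,0,0],[0,0,-0.1],200]
    - [[0,0,0],[0,0,-0.2],200]
    - [[0,0,0],[0,0,-0.3],200]
    - [[0,0,0],[0,0,-0.4],200]

```text
t: 9.87
tcp_pos: [0.5256, 0.3815, 0.1773]
eef_rot: [[0.0, 1.0, -0.002], [1.0, -0.0, -0.002], [-0.002, -0.002, -1.0]]
ft_force: [1.6, 0.5, -0.7]
width: 0.0487
```

```bash
python3 goal.py .5169 .0336 .25 -36
```

```text
t 9.87 at [0.5256 0.3815 0.1773] psi -0.0 w 0.0487 F [ 1.6  0.5 -0.7] | turn [-0.0012  0.0037  0.8   ] shift [-0.8703 -0.0221 -0.1796] rows 8.5
```

Call:
play_rows:
  plan:
    - [[0,0,0.8],[-0.08,0,-0.08],200]
    - [[0,0,0.8],[-0.17,0,-0.16],200]
    - [[0,0,0.8],[-0.27,-0.01,-0.18],200]
    - [[0,0,0.8],[-0.37,-0.01,-0.18],200]
    - [[0,0,0.8],[-0.47,-0.01,-0.18],200]

```text
t: 10.28
tcp_pos: [0.5219, 0.1987, 0.2524]
eef_rot: [[0.589, 0.808, 0.001], [0.808, -0.589, 0.0], [0.001, 0.001, -1.0]]
ft_force: [1.6, 0.1, -1.4]
width: 0.0493
```

```bash
python3 goal.py .5169 .0336 .2 -36
```

```text
t 10.28 at [0.5219 0.1987 0.2524] psi -36.1 w 0.0493 F [ 1.6  0.1 -1.4] | turn [ 0.0013 -0.0011 -0.0025] shift [-0.341  0.233  0.131] rows 4.2
```

Call:
play_rows:
  plan:
    - [[0,0,0],[-0.08,0.055,0.02],200]
    - [[0,0,0],[-0.16,0.11,0.04],200]
    - [[0,0,0],[-0.24,0.165,0.07],200]
    - [[0,0,0],[-0.32,0.22,0.1],200]
    - [[0,0,0],[-0.341,0.233,0.13],200]

```text
t: 10.7
tcp_pos: [0.5165, 0.0257, 0.2017]
eef_rot: [[0.597, 0.803, 0.003], [0.803, -0.597, -0.001], [0.001, 0.003, -1.0]]
ft_force: [0.7, -0.6, -1.6]
width: 0.0494
```

```bash
python3 goal.py .5169 .0336 .0585 -36
```

```text
t 10.70 at [0.5165 0.0257 0.2017] psi -36.6 w 0.0494 F [ 0.7 -0.6 -1.6] | turn [ 0.0041 -0.0019 -0.0138] shift [ 0.0159 -0.0122  0.358 ] rows 3.4
```

Call:
play_rows:
  plan:
    - [[0.004,-0.002,-0.013],[0.015,-0.012,0.06],200]
    - [[0.004,-0.002,-0.013],[0.016,-0.012,0.14],200]
    - [[0.004,-0.002,-0.013],[0.016,-0.012,0.22],200]
    - [[0.004,-0.002,-0.013],[0.016,-0.012,0.28],200]
    - [[0.004,-0.002,-0.013],[0.016,-0.012,0.3],200]

```text
t: 11.12
tcp_pos: [0.5146, 0.0336, 0.0791]
eef_rot: [[0.588, 0.809, -0.005], [0.809, -0.588, -0.001], [-0.003, -0.003, -1.0]]
ft_force: [-1.0, 0.1, -0.6]
width: 0.0495
```

```bash
python3 goal.py .5169 .0336 .0575 -36
```

```text
t 11.12 at [0.5146 0.0336 0.0791] psi -36.0 w 0.0495 F [-1.   0.1 -0.6] | turn [-0.0042  0.0041 -0.0008] shift [0.0036 0.0047 0.0539] rows 0.5
```

Call:
play_rows:
  plan:
    - [[-0.003,0.003,0],[0.003,0.004,0.02],200]
    - [[-0.003,0.003,0],[0.003,0.004,0.04],200]
    - [[-0.003,0.003,0],[0.003,0.004,0.053],200]
    - [[-0.003,0.003,0],[0.003,0.004,0.053],200]
    - [[-0.003,0.003,0],[0.003,0.004,0.053],200]

```text
t: 11.53
tcp_pos: [0.5171, 0.0336, 0.0586]
eef_rot: [[0.588, 0.809, -0.0], [0.809, -0.588, 0.0], [-0.0, -0.0, -1.0]]
ft_force: [0.6, 0.1, -1.5]
width: 0.0494
```

Call:
play_rows:
  plan:
    - [[0,0,0],[0,0,0],130]
    - [[0,0,0],[0,0,0],100]
    - [[0,0,0],[0,0,0],60]
    - [[0,0,0],[0,0,0],45]
    - [[0,0,0],[0,0,0],45]

```text
t: 11.95
tcp_pos: [0.5173, 0.0337, 0.0589]
eef_rot: [[0.588, 0.809, 0.0], [0.809, -0.588, 0.0], [0.0, -0.0, -1.0]]
ft_force: [0.8, -0.6, 0.1]
width: 0.0703
```

Call:
play_rows:
  plan:
    - [[0,0,0],[0,0,-0.05],45]
    - [[0,0,0],[0,0,-0.15],45]
    - [[0,0,0],[0,0,-0.25],45]
    - [[0,0,0],[0,0,-0.35],45]
    - [[0,0,0],[0,0,-0.45],45]

```text
t: 12.37
tcp_pos: [0.5168, 0.0333, 0.2409]
eef_rot: [[0.589, 0.808, 0.0], [0.808, -0.589, 0.0], [0.0, 0.0, -1.0]]
ft_force: [1.5, 0.7, 0.5]
width: 0.0699
```

```bash
python3 - <<'E'
from h import *
pt=get_image("top");ps=get_image("scene")
save(pt,"t8.png",(146,162,366,302),3.5);save(pt,"t8c.png",(140,232,230,312),8.5);save(ps,"s8.png",(200,140,440,340),3.2)
E
python3 goal.py .4423 .3944 .2 4
```

```text
t 12.47 at [0.5205 0.0334 0.2459] psi -36.1 w 0.0704 F [ 0.4 -0.5  0.8] | turn [ 0.0127 -0.0082 -0.8903] shift [ 0.6133 -0.6901  0.1156] rows 8.9
```

View pics/s8.png

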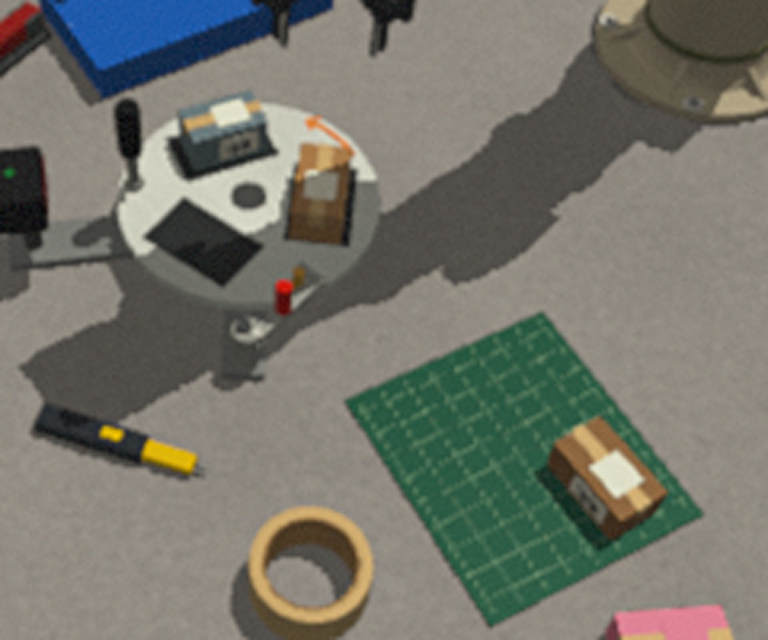

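View pics/t8c.png

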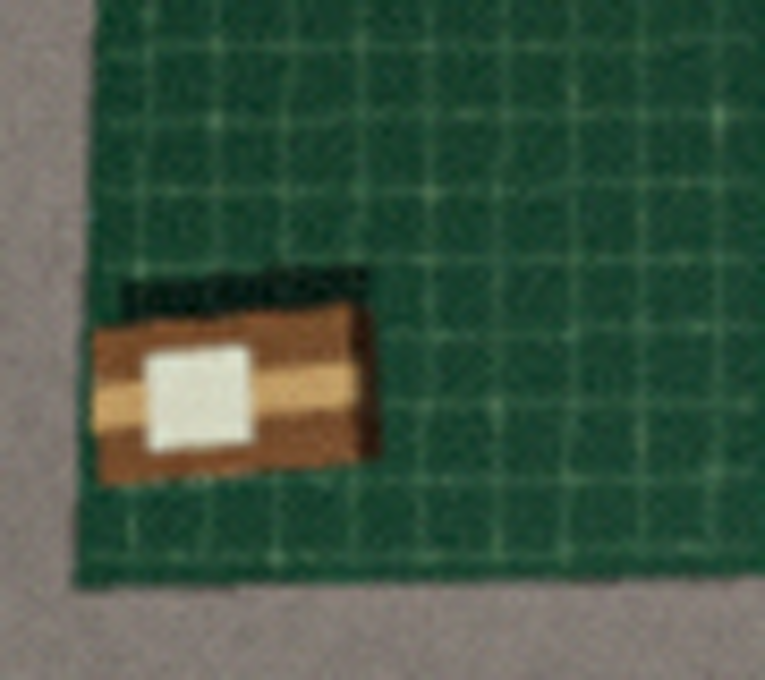

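Kraft carton placed; the dark brown one hasn't moved. Going for it.

Call:
play_rows:
  plan:
    - [[0,0,-0.85],[0.07,-0.075,0],45]
    - [[0,0,-0.85],[0.14,-0.15,0],45]
    - [[0,0,-0.85],[0.21,-0.23,0],45]
    - [[0,0,-0.85],[0.28,-0.31,0.02],45]
    - [[0,0,-0.85],[0.35,-0.39,0.04],45]

```text
t: 12.88
tcp_pos: [0.4774, 0.2365, 0.2311]
eef_rot: [[-0.002, 1.0, 0.012], [1.0, 0.002, 0.004], [0.004, 0.012, -1.0]]
ft_force: [1.4, 0.1, 0.8]
width: 0.0702
```

```bash
python3 goal.py .4420 .3944 .14 4
```

```text
t 12.88 at [0.4774 0.2365 0.2311] psi 0.1 w 0.0702 F [1.4 0.1 0.8] | turn [ 0.015  -0.0047 -0.0864] shift [ 0.3939 -0.0903  0.2283] rows 4.5
```

Call:
play_rows:
  plan:
    - [[0.015,-0.005,-0.08],[0.08,-0.02,0.04],45]
    - [[0.015,-0.005,-0.086],[0.16,-0.04,0.08],45]
    - [[0.015,-0.005,-0.086],[0.24,-0.06,0.12],45]
    - [[0.015,-0.005,-0.086],[0.32,-0.08,0.17],45]
    - [[0.015,-0.005,-0.086],[0.394,-0.09,0.22],45]

```text
t: 13.3
tcp_pos: [0.4407, 0.3967, 0.1424]
eef_rot: [[-0.071, 0.997, -0.0], [0.997, 0.071, 0.001], [0.001, -0.0, -1.0]]
ft_force: [0.4, 0.4, 0.8]
width: 0.0704
```

```bash
python3 goal.py .4420 .3944 .06 4
```

```text
t 13.30 at [0.4407 0.3967 0.1424] psi 4.1 w 0.0704 F [0.4 0.4 0.8] | turn [-0.0004 -0.0008  0.0012] shift [-0.006   0.0029  0.206 ] rows 2.0
```

Call:
play_rows:
  plan:
    - [[0,0,0],[-0.006,0.003,0.08],45]
    - [[0,0,0],[-0.006,0.003,0.16],45]
    - [[0,0,0],[-0.006,0.003,0.23],45]
    - [[0,0,0],[-0.006,0.003,0.29],45]
    - [[0,0,0],[-0.006,0.003,0.323],45]

```text
t: 13.72
tcp_pos: [0.4403, 0.393, 0.0097]
eef_rot: [[-0.071, 0.997, -0.004], [0.997, 0.071, -0.003], [-0.003, -0.004, -1.0]]
ft_force: [-0.4, -0.7, -0.2]
width: 0.0702
```

Call:
play_rows:
  plan:
    - [[0,0,0],[0,0,0],60]
    - [[0,0,0],[0,0,0],200]
    - [[0,0,0],[0,0,0],200]
    - [[0,0,0],[0,0,0],200]
    - [[0,0,0],[0,0,0],200]

```text
t: 14.13
tcp_pos: [0.4411, 0.3937, 0.0111]
eef_rot: [[-0.071, 0.997, -0.002], [0.997, 0.071, -0.001], [-0.001, -0.002, -1.0]]
ft_force: [0.5, 0.4, -1.2]
width: 0.0514
```

Call:
play_rows:
  plan:
    - [[0,0,0],[0,0,-0.03],200]
    - [[0,0,0],[0,0,-0.1],200]
    - [[0,0,0],[0,0,-0.2],200]
    - [[0,0,0],[0,0,-0.3],200]
    - [[0,0,0],[0,0,-0.4],200]

```text
t: 14.55
tcp_pos: [0.4414, 0.3935, 0.1745]
eef_rot: [[-0.07, 0.998, -0.001], [0.998, 0.07, -0.0], [-0.0, -0.001, -1.0]]
ft_force: [1.3, -0.1, -1.7]
width: 0.0515
```

```bash
python3 goal.py .6412 .0206 .25 24
```

```text
t 14.55 at [0.4414 0.3935 0.1745] psi 4.0 w 0.0515 F [ 1.3 -0.1 -1.7] | turn [-0.0014 -0.0001 -0.4437] shift [-0.9651  0.4325 -0.1891] rows 10.3
```

Call:
play_rows:
  plan:
    - [[0,0,-0.44],[-0.07,0.03,-0.1],200]
    - [[0,0,-0.44],[-0.15,0.07,-0.18],200]
    - [[0,0,-0.44],[-0.24,0.105,-0.19],200]
    - [[0,0,-0.44],[-0.33,0.15,-0.19],200]
    - [[0,0,-0.44],[-0.42,0.19,-0.19],200]

```text
t: 14.97
tcp_pos: [0.5266, 0.237, 0.2542]
eef_rot: [[-0.405, 0.914, 0.003], [0.914, 0.405, 0.003], [0.001, 0.004, -1.0]]
ft_force: [1.3, -0.4, -2.0]
width: 0.0517
```

```bash
python3 goal.py .6412 .0206 .22 24
```

```text
t 14.97 at [0.5266 0.237  0.2542] psi 23.9 w 0.0517 F [ 1.3 -0.4 -2. ] | turn [ 0.0054 -0.0017 -0.0018] shift [-0.6107  0.0422  0.0848] rows 5.9
```

Call:
play_rows:
  plan:
    - [[0,0,0],[-0.1,0.005,0],200]
    - [[0,0,0],[-0.2,0.01,0],200]
    - [[0,0,0],[-0.3,0.02,0.02],200]
    - [[0,0,0],[-0.4,0.03,0.04],200]
    - [[0,0,0],[-0.5,0.035,0.06],200]

```text
t: 15.38
tcp_pos: [0.6214, 0.0582, 0.2318]
eef_rot: [[-0.406, 0.914, 0.006], [0.914, 0.406, 0.004], [0.001, 0.007, -1.0]]
ft_force: [0.3, -0.5, -1.7]
width: 0.0514
```

Call:
play_rows:
  plan:
    - [[0,0,0],[-0.05,0.003,0.02],200]
    - [[0,0,0],[-0.08,0.004,0.03],200]
    - [[0,0,0],[-0.1,0.005,0.05],200]
    - [[0,0,0],[-0.1,0.005,0.07],200]

```text
t: 15.72
tcp_pos: [0.6401, 0.0214, 0.2043]
eef_rot: [[-0.404, 0.915, 0.007], [0.915, 0.404, 0.004], [0.0, 0.008, -1.0]]
ft_force: [-0.9, -0.4, -1.7]
width: 0.0511
```

```bash
python3 goal.py .6412 .0206 .08 24
```

```text
t 15.72 at [0.6401 0.0214 0.2043] psi 23.8 w 0.0511 F [-0.9 -0.4 -1.7] | turn [ 0.0106 -0.0006 -0.0034] shift [-0.003  -0.0009  0.3108] rows 3.0
```

Call:
play_rows:
  plan:
    - [[0.01,0,-0.003],[-0.003,0,0.08],200]
    - [[0.01,0,-0.003],[-0.003,0,0.16],200]
    - [[0.01,0,-0.003],[-0.003,0,0.23],200]
    - [[0.01,0,-0.003],[-0.003,0,0.27],200]
    - [[0.01,0,-0.003],[-0.003,0,0.3],200]

```text
t: 16.13
tcp_pos: [0.6398, 0.024, 0.0818]
eef_rot: [[-0.41, 0.912, -0.003], [0.912, 0.41, 0.002], [0.003, -0.002, -1.0]]
ft_force: [-0.4, -0.2, -1.8]
width: 0.0513
```

```bash
python3 goal.py .6412 .0206 .0545 24
```

```text
t 16.13 at [0.6398 0.024  0.0818] psi 24.2 w 0.0513 F [-0.4 -0.2 -1.8] | turn [-0.0028 -0.0039  0.0041] shift [-0.0094 -0.      0.0682] rows 0.7
```

Call:
play_rows:
  plan:
    - [[-0.002,-0.003,0],[-0.009,0,0.02],200]
    - [[-0.002,-0.003,0],[-0.009,0,0.04],200]
    - [[-0.002,-0.003,0],[-0.009,0,0.06],200]
    - [[-0.002,-0.003,0],[-0.009,0,0.066],200]
    - [[-0.002,-0.003,0],[-0.009,0,0.066],200]

```text
t: 16.55
tcp_pos: [0.6411, 0.0208, 0.0552]
eef_rot: [[-0.41, 0.912, -0.001], [0.912, 0.41, 0.0], [0.001, -0.001, -1.0]]
ft_force: [0.2, -0.2, -1.4]
width: 0.0511
```

Call:
play_rows:
  plan:
    - [[0,0,0],[0,0,0],130]
    - [[0,0,0],[0,0,0],100]
    - [[0,0,0],[0,0,0],60]
    - [[0,0,0],[0,0,0],45]
    - [[0,0,0],[0,0,0],45]

```text
t: 16.97
tcp_pos: [0.6415, 0.0208, 0.0559]
eef_rot: [[-0.41, 0.912, 0.0], [0.912, 0.41, 0.001], [0.0, 0.0, -1.0]]
ft_force: [0.8, 0.9, 0.2]
width: 0.07
```

Call:
play_rows:
  plan:
    - [[0,0,0],[0,0,-0.05],45]
    - [[0,0,0],[0,0,-0.15],45]
    - [[0,0,0],[0,0,-0.25],45]
    - [[0,0,0],[0,0,-0.35],45]
    - [[0,0,0],[0,0,-0.45],45]

```text
t: 17.38
tcp_pos: [0.6412, 0.0205, 0.2382]
eef_rot: [[-0.409, 0.912, 0.001], [0.912, 0.409, 0.001], [0.0, 0.001, -1.0]]
ft_force: [1.3, -0.9, 0.8]
width: 0.0704
```

```bash
python3 - <<'E'
from h import *
pt=get_image("top");ps=get_image("scene")
save(pt,"t9.png",(236,162,366,292),5);save(ps,"s9.png",(180,120,360,300),4)
E
python3 goal.py .6147 .1346 .2 0
```

```text
t 17.48 at [0.6449 0.0201 0.2447] psi 24.2 w 0.0701 F [ 0.3 -0.4 -0.2] | turn [0.0174 0.0014 0.537 ] shift [0.2925 0.0469 0.1113] rows 3.4
```

View pics/s9.png

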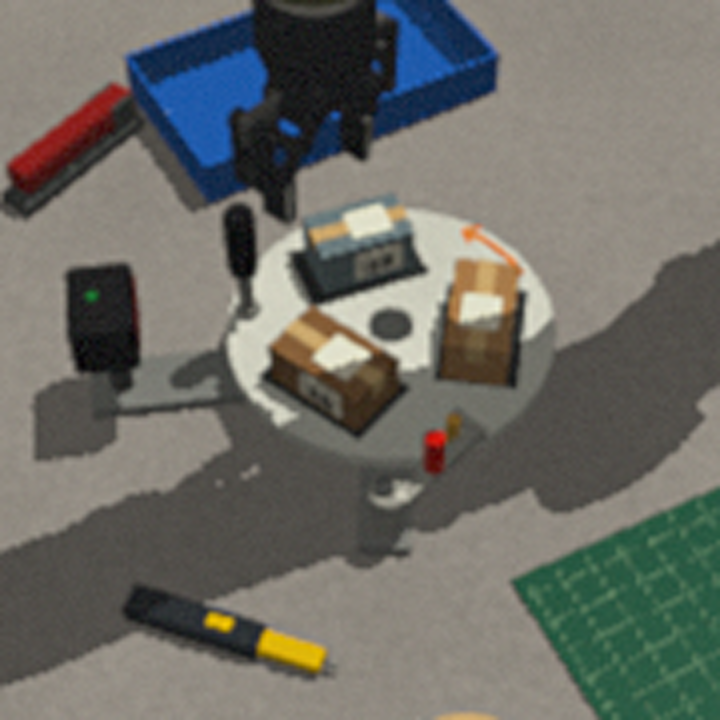

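View pics/t9.png

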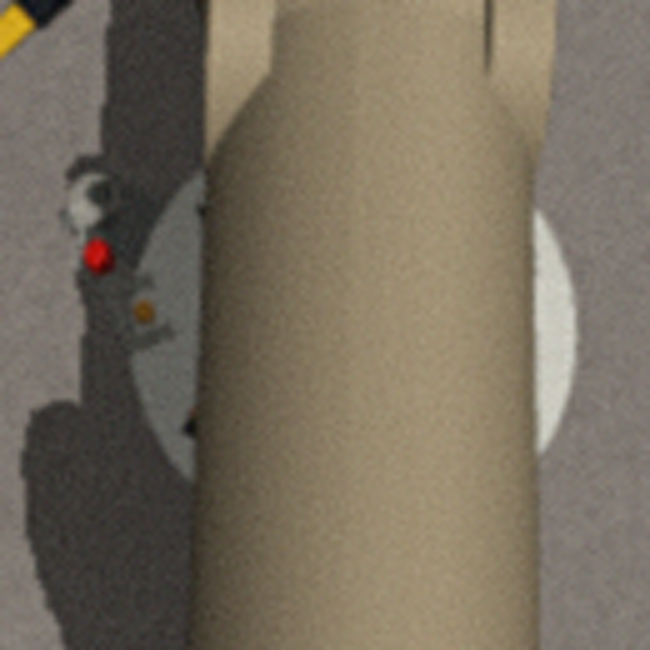

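Now the hook: pivot at (0.655,0.136), knob at (0.615,0.135).

```bash
python3 goal.py .6147 .1346 .2 90
```

```text
t 17.48 at [0.6449 0.0201 0.2447] psi 24.2 w 0.0701 F [ 0.3 -0.4 -0.2] | turn [ 0.0119  0.014  -1.463 ] shift [0.2925 0.0469 0.1113] rows 9.2
```

Call:
play_rows:
  plan:
    - [[0.012,0,-0.9],[0.06,0.01,0],130]
    - [[0.012,0,-0.9],[0.13,0.02,0],130]
    - [[0.012,0,-0.9],[0.2,0.03,0.03],130]
    - [[0.012,0,-0.9],[0.27,0.04,0.05],130]
    - [[0.012,0,-0.9],[0.292,0.047,0.08],130]

```text
t: 17.9
tcp_pos: [0.6135, 0.1405, 0.2129]
eef_rot: [[-0.872, 0.489, 0.007], [0.489, 0.872, -0.001], [-0.006, 0.003, -1.0]]
ft_force: [0.8, 0.7, -0.0]
width: 0.042
```

```bash
python3 goal.py .6147 .1346 .15 90
```

```text
t 17.90 at [0.6135 0.1405 0.2129] psi 60.7 w 0.0420 F [ 0.8  0.7 -0. ] | turn [ 0.0012  0.0089 -0.6512] shift [-0.0089 -0.0118  0.1573] rows 4.1
```

Call:
play_rows:
  plan:
    - [[0.001,0.008,-0.651],[-0.009,-0.012,0.05],130]
    - [[0.001,0.008,-0.651],[-0.009,-0.012,0.1],130]
    - [[0.001,0.008,-0.651],[-0.009,-0.012,0.13],130]
    - [[0.001,0.008,-0.651],[-0.009,-0.012,0.157],130]
    - [[0.001,0.008,-0.651],[-0.009,-0.012,0.157],130]

```text
t: 18.32
tcp_pos: [0.6134, 0.1341, 0.1475]
eef_rot: [[-1.0, -0.006, -0.003], [-0.006, 1.0, -0.001], [0.003, -0.001, -1.0]]
ft_force: [-0.6, 0.2, -0.3]
width: 0.042
```

```bash
python3 - <<'E'
from h import *
pt=get_image("top");ps=get_image("scene")
save(pt,"t10.png",(236,162,366,292),5);save(ps,"s10.png",(230,160,350,280),6)
E
python3 goal.py .6147 .1346 .066 90
```

```text
t 18.42 at [0.6147 0.1343 0.1501] psi 89.8 w 0.0419 F [ 0.5 -0.1  0.6] | turn [-0.      0.0005 -0.0041] shift [0.     0.0007 0.2104] rows 2.0
```

View pics/s10.png

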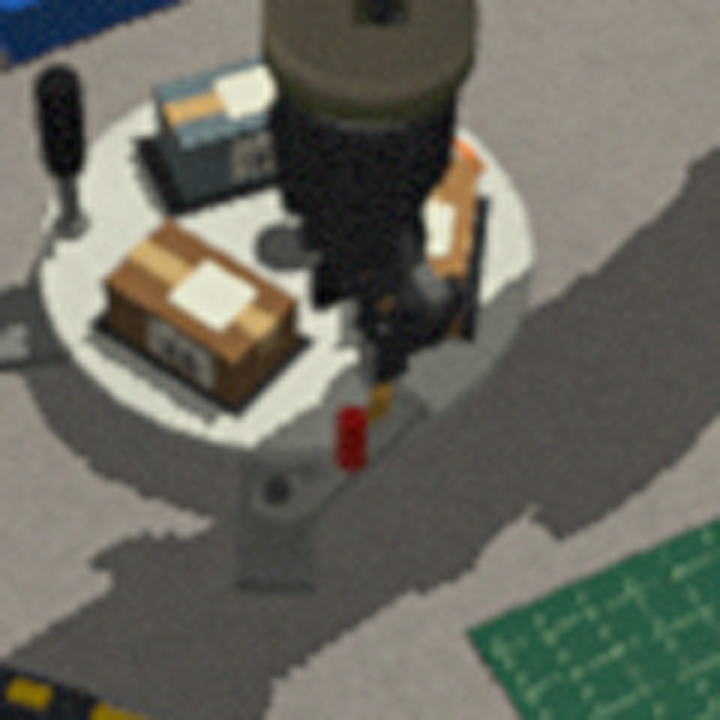

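Call:
play_rows:
  plan:
    - [[0,0,0],[0,0,0.06],130]
    - [[0,0,0],[0,0,0.12],130]
    - [[0,0,0],[0,0,0.17],130]
    - [[0,0,0],[0,0,0.2],130]
    - [[0,0,0],[0,0,0.205],130]

```text
t: 18.83
tcp_pos: [0.6137, 0.1341, 0.0665]
eef_rot: [[-1.0, 0.006, -0.002], [0.006, 1.0, -0.001], [0.002, -0.001, -1.0]]
ft_force: [-0.7, -0.7, -0.8]
width: 0.0421
```

Call:
play_rows:
  plan:
    - [[0,0,0],[0,0,0],160]
    - [[0,0,0],[0,0,0],240]
    - [[0,0,0],[0,0,0],240]
    - [[0,0,0],[0,0,0],240]
    - [[0,0,0],[0,0,0],240]
  squeeze: 20

```text
t: 19.25
tcp_pos: [0.6146, 0.1354, 0.068]
eef_rot: [[-1.0, 0.005, 0.0], [0.005, 1.0, 0.001], [-0.0, 0.001, -1.0]]
ft_force: [-1.1, 3.3, 3.6]
width: 0.0151
```

```bash
python3 goal.py .6287 .167 .066 90
```

```text
t 19.25 at [0.6146 0.1354 0.068 ] psi 89.7 w 0.0151 F [-1.1  3.3  3.6] | turn [ 0.0011  0.0002 -0.0065] shift [-0.035   0.0791  0.0052] rows 0.8
```

Call:
play_rows:
  plan:
    - [[0,0,0],[-0.002,0.022,0],240]
    - [[0,0,0],[-0.009,0.044,0],240]
    - [[0,0,0],[-0.0205,0.064,0],240]
    - [[0,0,0],[-0.0365,0.0805,0],240]
    - [[0,0,0],[-0.054,0.092,0],240]

```text
t: 19.67
tcp_pos: [0.6357, 0.17, 0.068]
eef_rot: [[-1.0, 0.007, -0.002], [0.007, 1.0, -0.002], [0.002, -0.002, -1.0]]
ft_force: [-6.1, -6.2, 3.1]
width: 0.0155
```

Call:
play_rows:
  plan:
    - [[0,0,0],[0,0,0],240]
    - [[0,0,0],[0,0,0],180]
    - [[0,0,0],[0,0,0],150]
    - [[0,0,0],[0,0,0],150]
    - [[0,0,0],[0,0,0],150]

```text
t: 20.08
tcp_pos: [0.6358, 0.1698, 0.0682]
eef_rot: [[-1.0, 0.007, -0.002], [0.007, 1.0, -0.002], [0.002, -0.002, -1.0]]
ft_force: [0.7, 0.8, 0.3]
width: 0.0348
```

Call:
play_rows:
  plan:
    - [[0,0,0],[0,0,-0.05],150]
    - [[0,0,0],[0,0,-0.15],150]
    - [[0,0,0],[0,0,-0.25],130]
    - [[0,0,0],[0,0,-0.35],130]
    - [[0,0,0],[0,0,-0.42],130]

```text
t: 20.5
tcp_pos: [0.6368, 0.1701, 0.2409]
eef_rot: [[-1.0, 0.008, 0.003], [0.008, 1.0, -0.001], [-0.003, -0.001, -1.0]]
ft_force: [1.7, 0.6, 0.2]
width: 0.042
```

```bash
python3 - <<'E'
from h import *
pt=get_image("top");ps=get_image("scene")
save(pt,"t11.png",(236,162,366,292),5);save(ps,"s11.png",(230,140,350,280),5)
E
python3 goal.py .6669 -.0765 .24 90 .6669 -.0765 .24 0
```

```text
t 20.60 at [0.6386 0.1705 0.2436] psi 89.6 w 0.0420 F [ 0.5  0.8 -0.2] | turn [ 0.0016  0.0116 -0.0098] shift [-0.0754 -0.617   0.0088] rows 6.0
t 20.60 at [0.6386 0.1705 0.2436] psi 89.6 w 0.0420 F [ 0.5  0.8 -0.2] | turn [0.0104 0.0079 1.9902] shift [-0.0754 -0.617   0.0088] rows 12.5
```

View pics/s11.png

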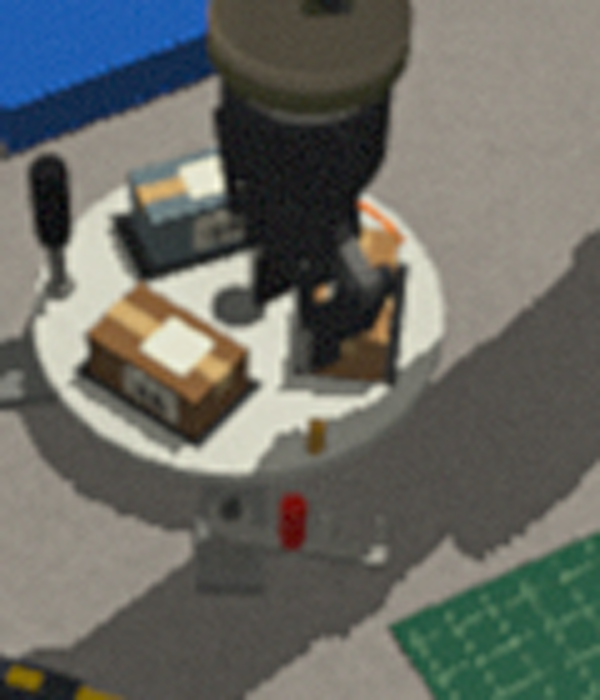

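View pics/t11.png

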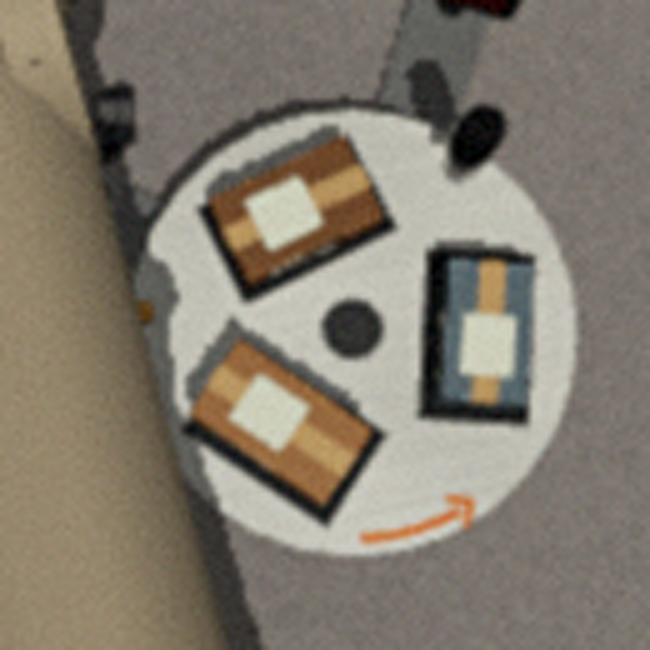

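Hook is open and all three cartons are in place. Next, the crank at about (0.668,-0.076).

Call:
play_rows:
  plan:
    - [[0,0.01,0],[-0.01,-0.1,0],90]
    - [[0,0.01,0],[-0.02,-0.2,0],90]
    - [[0,0.01,0],[-0.035,-0.3,0],90]
    - [[0,0.01,0],[-0.05,-0.4,0],90]
    - [[0,0.01,0],[-0.06,-0.5,0],90]

```text
t: 21.02
tcp_pos: [0.6609, -0.0315, 0.243]
eef_rot: [[-1.0, 0.007, 0.001], [0.007, 1.0, 0.001], [-0.001, 0.001, -1.0]]
ft_force: [1.0, -0.1, -0.4]
width: 0.0553
```

```bash
python3 goal.py .6677 -.0764 .22 90
```

```text
t 21.02 at [ 0.6609 -0.0315  0.243 ] psi 89.6 w 0.0553 F [ 1.  -0.1 -0.4] | turn [ 0.0017  0.0013 -0.0094] shift [-0.0178 -0.1123  0.0573] rows 1.2
```

Call:
play_rows:
  plan:
    - [[0,0,0],[-0.01,-0.06,0.01],90]
    - [[0,0,0],[-0.018,-0.1,0.03],90]
    - [[0,0,0],[-0.018,-0.112,0.057],90]
    - [[0,0,0],[-0.018,-0.112,0.057],90]

```text
t: 21.35
tcp_pos: [0.6663, -0.0779, 0.2167]
eef_rot: [[-1.0, 0.01, -0.004], [0.01, 1.0, 0.001], [0.004, 0.001, -1.0]]
ft_force: [-0.4, 0.4, -1.2]
width: 0.055
```

```bash
python3 - <<'E'
from h import *
pt=get_image("top");ps=get_image("scene")
save(pt,"t12.png",(236,142,366,272),5);save(ps,"s12.png",(180,100,320,240),5)
E
python3 goal.py .6677 -.0764 .112 90
```

```text
t 21.45 at [ 0.6673 -0.0742  0.2189] psi 89.7 w 0.0554 F [ 0.3  0.6 -0.3] | turn [ 0.0035 -0.0014 -0.0072] shift [-0.0013 -0.0064  0.2673] rows 2.6
```

View pics/s12.png

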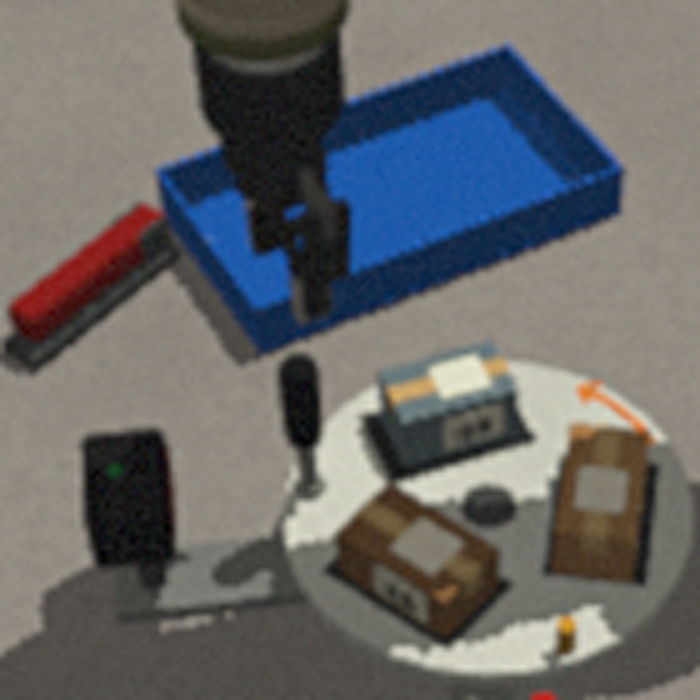

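Call:
play_rows:
  plan:
    - [[0.003,0,0],[-0.001,-0.006,0.06],90]
    - [[0.003,0,0],[-0.001,-0.006,0.12],90]
    - [[0.003,0,0],[-0.001,-0.006,0.18],90]
    - [[0.003,0,0],[-0.001,-0.006,0.23],90]
    - [[0.003,0,0],[-0.001,-0.006,0.26],90]

```text
t: 21.87
tcp_pos: [0.6668, -0.0729, 0.1127]
eef_rot: [[-1.0, 0.002, -0.004], [0.002, 1.0, 0.002], [0.004, 0.002, -1.0]]
ft_force: [-0.6, 0.2, -0.4]
width: 0.0555
```

Call:
play_rows:
  plan:
    - [[0,0,0],[0,0,0],150]
    - [[0,0,0],[0,0,0],240]
    - [[0,0,0],[0,0,0],240]
    - [[0,0,0],[0,0,0],240]
    - [[0,0,0],[0,0,0],240]
  squeeze: 30

```text
t: 22.28
tcp_pos: [0.6672, -0.072, 0.1136]
eef_rot: [[-1.0, 0.001, -0.003], [0.001, 1.0, 0.003], [0.003, 0.003, -1.0]]
ft_force: [-1.5, 2.5, -1.8]
width: 0.0238
```

```bash
cat > arc.py <<'E'
# next 5 rows of the circle: args: step deg, n ; prints shifts normalised, from current actual angle
import sys
from h import *
s=read_state();R=np.array(s["eef_rot"]);p=np.array(s["tcp_pos"])
c=np.array([.5748,-.0085]);d=p[:2]-c;a=np.degrees(np.arctan2(d[1],d[0]));print("t",round(s["t"],2),"ang",a,"r",np.hypot(*d),"z",p[2],"w",s["width"],"F",np.round(s["ft_force"],1))
for st in sys.argv[1:]:
    th=np.radians(float(st))
    X=np.array([c[0]+.115*np.cos(th),c[1]+.115*np.sin(th),.114]);print(st,(R.T@(X-p)/.4).round(4))
E
python3 arc.py -33 -26 -18 -9 0
```

```text
t 22.28 ang -34.50732003688183 r 0.11214137188770926 z 0.11362432986261628 w 0.023770427949175537 F [-1.5  2.5 -1.8]
-33 [-0.0101  0.0023 -0.001 ]
-26 [-0.0273  0.0328 -0.0009]
-18 [-0.0423  0.07   -0.0009]
-9 [-0.0528  0.1139 -0.0008]
0 [-0.0563  0.1589 -0.0006]
```

Call:
play_rows:
  plan:
    - [[0,0,0],[-0.0101,0.0023,0],240]
    - [[0,0,0],[-0.0273,0.0328,0],240]
    - [[0,0,0],[-0.0423,0.07,0],240]
    - [[0,0,0],[-0.0528,0.114,0],240]
    - [[0,0,0],[-0.0563,0.159,0],240]

```text
t: 22.7
tcp_pos: [0.687, -0.0087, 0.1136]
eef_rot: [[-1.0, 0.003, -0.009], [0.003, 1.0, 0.002], [0.009, 0.002, -1.0]]
ft_force: [-19.6, -0.6, 3.4]
width: 0.024
```

```bash
python3 arc.py 8 17 26 35 44
```

```text
t 22.7 ang -0.12381540393043522 r 0.11218402513149554 z 0.11361012536909425 w 0.024032237544608665 F [-19.6  -0.6   3.4]
8 [-0.0041  0.0406 -0.0009]
17 [ 0.0057  0.0847 -0.0007]
26 [ 0.0224  0.1266 -0.0005]
35 [ 0.0454  0.1654 -0.0002]
44 [0.0742 0.2001 0.0002]
```

```bash
sed -i 's/\.115\*/RAD*/g; s/^c=np.array.*;d=p/RAD=.1125\n&/' arc.py; sed -i 's/^RAD/RAD/' arc.py; python3 arc.py 8 17 26 35 44
```

```text
t 22.7 ang -0.12381540393043522 r 0.11218402513149554 z 0.11361012536909425 w 0.024032237544608665 F [-19.6  -0.6   3.4]
8 [ 0.0021  0.0397 -0.0009]
17 [ 0.0117  0.0828 -0.0007]
26 [ 0.028   0.1238 -0.0004]
35 [ 0.0505  0.1618 -0.0001]
44 [0.0786 0.1958 0.0002]
```

Call:
play_rows:
  plan:
    - [[0,0,0],[0.002,0.04,0],240]
    - [[0,0,0],[0.0117,0.083,0],240]
    - [[0,0,0],[0.028,0.124,0],240]
    - [[0,0,0],[0.0505,0.162,0],240]
    - [[0,0,0],[0.0786,0.196,0],240]

```text
t: 23.12
tcp_pos: [0.656, 0.0699, 0.1138]
eef_rot: [[-1.0, 0.003, -0.009], [0.003, 1.0, 0.002], [0.009, 0.002, -1.0]]
ft_force: [2.5, -0.9, -9.2]
width: 0.0239
```

```bash
python3 arc.py 53 62 71 80 89
```

```text
t 23.12 ang 43.983939993324434 r 0.11286414799225626 z 0.11376553793592598 w 0.02390839377349573 F [ 2.5 -0.9 -9.2]
53 [ 0.0339  0.0286 -0.0003]
62 [0.0712 0.0522 0.0001]
71 [0.1117 0.0696 0.0005]
80 [0.1544 0.0805 0.0009]
89 [0.1984 0.0846 0.0012]
```

Call:
play_rows:
  plan:
    - [[0,0,0],[0.034,0.0286,0],240]
    - [[0,0,0],[0.0712,0.0522,0],240]
    - [[0,0,0],[0.1117,0.0696,0],240]
    - [[0,0,0],[0.1544,0.0805,0],240]
    - [[0,0,0],[0.1984,0.0846,0],240]

```text
t: 23.53
tcp_pos: [0.5759, 0.1068, 0.1138]
eef_rot: [[-1.0, 0.0, -0.009], [0.0, 1.0, 0.003], [0.009, 0.003, -1.0]]
ft_force: [1.9, 5.5, -12.3]
width: 0.0237
```

```bash
python3 arc.py 98 107 116 125 134
```

```text
t 23.53 ang 89.47173584791229 r 0.1152600171290577 z 0.11376164684924385 w 0.023716217928566357 F [  1.9   5.5 -12.3]
98 [ 0.0418 -0.0096 -0.0003]
107 [ 0.0849 -0.0192  0.0001]
116 [ 0.1259 -0.0354  0.0004]
125 [ 0.164  -0.0578  0.0006]
134 [ 0.198  -0.0859  0.0008]
```

```bash
sed -i 's/RAD=.1125/RAD=.115/; s/\[.5748,-.0085\]/[.5725,-.0085]/' arc.py; python3 arc.py 98 107 116 125 134
```

```text
t 23.53 ang 88.32881586505121 r 0.11530416237074699 z 0.11376164684924385 w 0.023716217928566357 F [  1.9   5.5 -12.3]
98 [ 0.0484 -0.0035 -0.0002]
107 [ 0.0925 -0.0132  0.0002]
116 [ 0.1344 -0.0298  0.0005]
125 [ 0.1733 -0.0527  0.0007]
134 [ 0.2081 -0.0814  0.0009]
```

Call:
play_rows:
  plan:
    - [[0,0,0],[0.0484,-0.0035,0.002],240]
    - [[0,0,0],[0.0925,-0.0132,0.003],240]
    - [[0,0,0],[0.1344,-0.03,0.003],240]
    - [[0,0,0],[0.1733,-0.0527,0.003],240]
    - [[0,0,0],[0.208,-0.0814,0.003],240]

```text
t: 23.95
tcp_pos: [0.492, 0.0752, 0.1136]
eef_rot: [[-1.0, -0.001, -0.008], [-0.001, 1.0, 0.005], [0.008, 0.005, -1.0]]
ft_force: [1.7, 1.1, -5.7]
width: 0.0245
```

```bash
python3 arc.py 143 152 161 170 179
```

```text
t 23.95 ang 133.9003515463921 r 0.11614210939774684 z 0.11362512754371709 w 0.024480491079177925 F [ 1.7  1.1 -5.7]
143 [ 0.0283 -0.0362 -0.0009]
152 [ 0.0526 -0.0742 -0.0009]
161 [ 0.0706 -0.1155 -0.0009]
170 [ 0.082  -0.1592 -0.001 ]
179 [ 0.0864 -0.2041 -0.0012]
```

Call:
play_rows:
  plan:
    - [[0,0,0],[0.0283,-0.0362,0],240]
    - [[0,0,0],[0.0526,-0.0742,0],240]
    - [[0,0,0],[0.0706,-0.1155,0],240]
    - [[0,0,0],[0.082,-0.159,0],240]
    - [[0,0,0],[0.0864,-0.204,0],240]

```text
t: 24.37
tcp_pos: [0.4564, -0.0068, 0.1137]
eef_rot: [[-1.0, -0.002, -0.008], [-0.002, 1.0, 0.005], [0.008, 0.005, -1.0]]
ft_force: [3.2, 1.8, -8.2]
width: 0.0236
```

```bash
python3 arc.py 188 197 206 215 224
```

```text
t 24.37 ang 179.1401891865054 r 0.1161198189974162 z 0.11365052873779348 w 0.023598235425534946 F [ 3.2  1.8 -8.2]
188 [-0.0055 -0.0444 -0.0012]
197 [-0.0152 -0.0884 -0.0015]
206 [-0.0316 -0.1304 -0.0018]
215 [-0.0544 -0.1693 -0.0022]
224 [-0.0831 -0.2042 -0.0027]
```

Call:
play_rows:
  plan:
    - [[0,0,0],[-0.0055,-0.0444,0],240]
    - [[0,0,0],[-0.0152,-0.0884,0],240]
    - [[0,0,0],[-0.0316,-0.1304,0],240]
    - [[0,0,0],[-0.0544,-0.169,0],240]
    - [[0,0,0],[-0.083,-0.204,0],240]

```text
t: 24.78
tcp_pos: [0.4899, -0.0893, 0.1136]
eef_rot: [[-1.0, -0.001, -0.007], [-0.001, 1.0, 0.006], [0.007, 0.006, -1.0]]
ft_force: [1.3, 5.6, -4.0]
width: 0.0238
```

```bash
python3 - <<'E'
from h import *
ps=get_image("scene")
save(ps,"s13.png",(180,100,320,260),4)
E
python3 arc.py 233 242 251 260 269
```

```text
t 24.83 ang -133.72229309441377 r 0.11543058529599806 z 0.11376716743007803 w 0.023831353358783 F [  5.5  -1.6 -15.7]
233 [-0.0264 -0.021  -0.0008]
242 [-0.0645 -0.0452 -0.001 ]
251 [-0.1059 -0.0632 -0.0012]
260 [-0.1496 -0.0745 -0.0014]
269 [-0.1945 -0.0787 -0.0016]
```

View pics/s13.png

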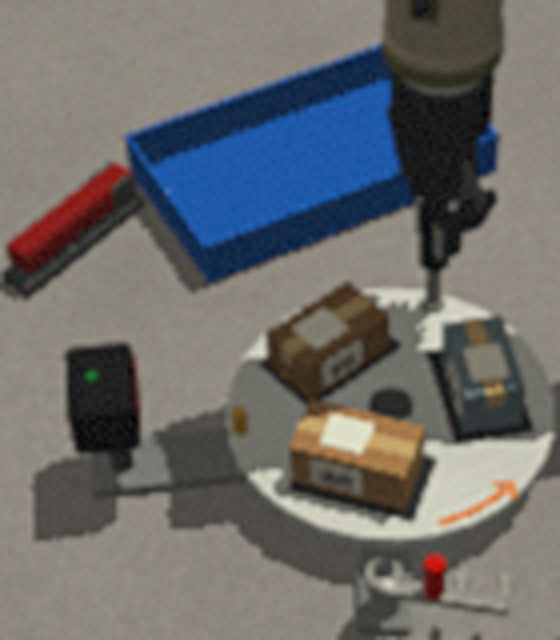

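The cartons are riding well and the hook stays clear. Continuing the turn.

Call:
play_rows:
  plan:
    - [[0,0,0],[-0.0264,-0.021,0],240]
    - [[0,0,0],[-0.0645,-0.0452,0],240]
    - [[0,0,0],[-0.106,-0.0632,0],240]
    - [[0,0,0],[-0.1496,-0.0745,0],240]
    - [[0,0,0],[-0.1945,-0.0787,0],240]

```text
t: 25.25
tcp_pos: [0.571, -0.1232, 0.1136]
eef_rot: [[-1.0, 0.001, -0.004], [0.001, 1.0, 0.005], [0.004, 0.005, -1.0]]
ft_force: [-2.5, 7.0, -1.4]
width: 0.0241
```

```bash
python3 arc.py 278 287 296 305 312 323
```

```text
t 25.25 ang -90.7586178773059 r 0.11470523242059573 z 0.1136481402571967 w 0.02409123679073604 F [-2.5  7.  -1.4]
278 [-0.0438  0.0021 -0.001 ]
287 [-0.0878  0.0119 -0.0012]
296 [-0.1298  0.0285 -0.0013]
305 [-0.1686  0.0514 -0.0013]
312 [-0.1961  0.0733 -0.0013]
323 [-0.2333  0.114  -0.0012]
```

Call:
play_rows:
  plan:
    - [[0,0,0],[-0.0438,0.002,0],240]
    - [[0,0,0],[-0.0878,0.012,0],240]
    - [[0,0,0],[-0.1298,0.0285,0],240]
    - [[0,0,0],[-0.1686,0.0514,0],240]
    - [[0,0,0],[-0.196,0.0733,0],240]

```text
t: 25.67
tcp_pos: [0.6501, -0.0922, 0.1137]
eef_rot: [[-1.0, 0.0, -0.005], [0.0, 1.0, 0.007], [0.005, 0.007, -1.0]]
ft_force: [-5.8, 4.0, 0.6]
width: 0.0239
```

```bash
python3 arc.py 317 321 324
```

```text
t 25.67 ang -47.18667272814856 r 0.11413853750301299 z 0.11367955347724226 w 0.023868434577748416 F [-5.8  4.   0.6]
317 [-0.0163  0.0133 -0.0008]
321 [-0.0295  0.0284 -0.0008]
324 [-0.0387  0.0403 -0.0007]
```

Call:
play_rows:
  plan:
    - [[0,0,0],[-0.0163,0.0133,0],240]
    - [[0,0,0],[-0.0295,0.0284,0],240]
    - [[0,0,0],[-0.0387,0.0403,0],240]
    - [[0,0,0],[-0.0387,0.0403,0],240]
    - [[0,0,0],[-0.0387,0.0403,0],240]

```text
t: 26.08
tcp_pos: [0.6653, -0.0747, 0.1138]
eef_rot: [[-1.0, -0.001, -0.006], [-0.001, 1.0, 0.008], [0.006, 0.008, -1.0]]
ft_force: [-4.0, 4.7, -1.9]
width: 0.0239
```

```bash
python3 - <<'E'
from h import *
pt=get_image("top");ps=get_image("scene")
save(pt,"t14.png",(246,176,356,280),7);save(ps,"s14.png",(180,120,340,280),5)
E
python3 arc.py 324
```

```text
t 26.18 ang -35.821516217799974 r 0.1139610136155635 z 0.11373599081120533 w 0.023859642235444734 F [-3.9  4.5 -2.9]
324 [-0.0016 -0.0022 -0.0007]
```

View pics/t14.png

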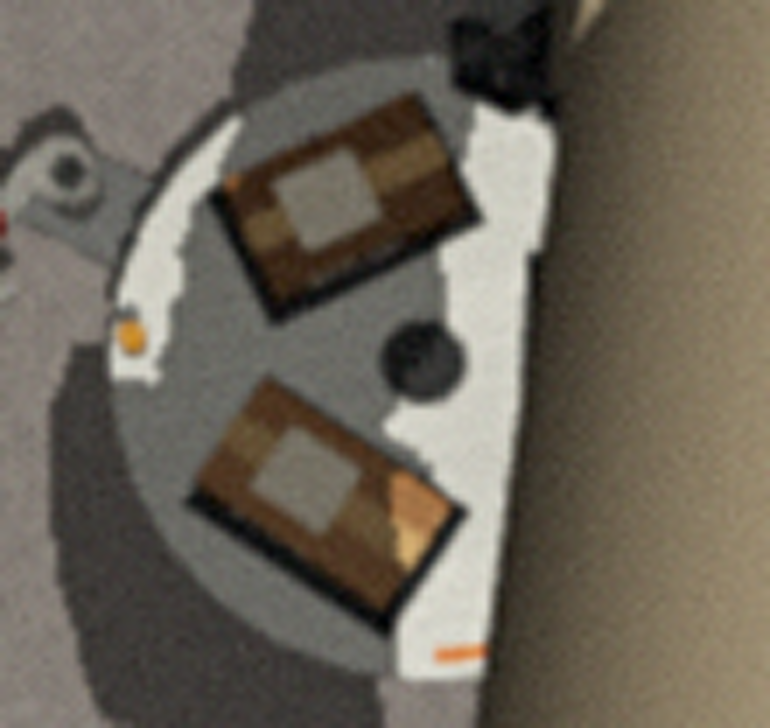

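View pics/s14.png

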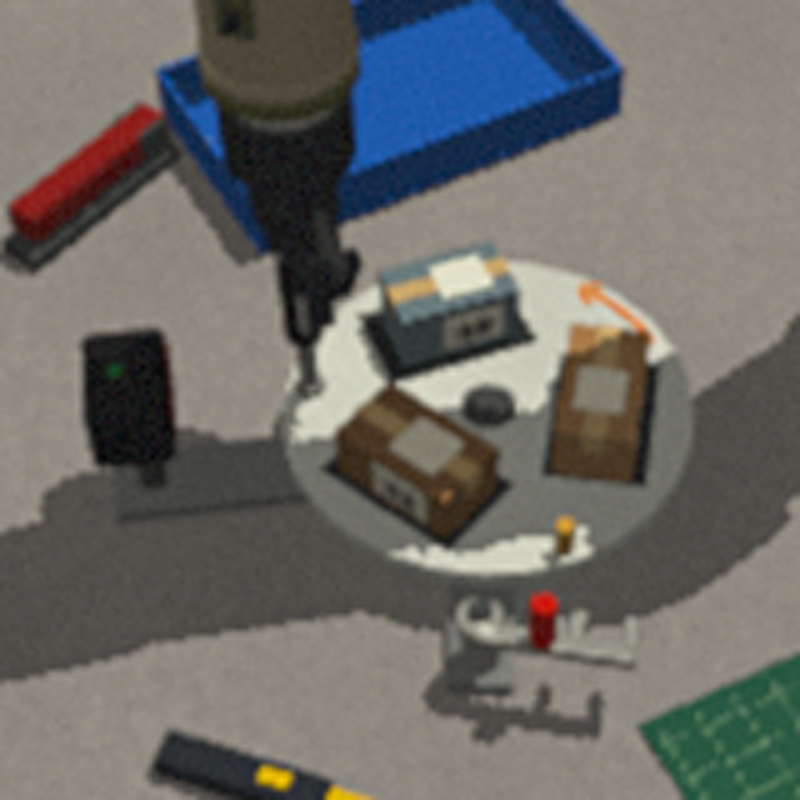

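The stud is back at crop pixel (131,336); it started at (131,333), so it is within about 1 mm of home. Releasing the crank.

Call:
play_rows:
  plan:
    - [[0,0,0],[0,0,0],200]
    - [[0,0,0],[0,0,0],150]
    - [[0,0,0],[0,0,0],90]
    - [[0,0,0],[0,0,0],90]
    - [[0,0,0],[0,0,0],90]

```text
t: 26.6
tcp_pos: [0.6654, -0.0759, 0.1145]
eef_rot: [[-1.0, 0.0, -0.005], [0.0, 1.0, 0.007], [0.005, 0.007, -1.0]]
ft_force: [0.4, 0.1, -0.4]
width: 0.0555
```

Call:
play_rows:
  plan:
    - [[0,0,0],[0,0,-0.04],90]
    - [[0,0,0],[0,0,-0.1],90]
    - [[0,0,0],[0,0,-0.2],90]
    - [[0,0,0],[0,0,-0.28],90]
    - [[0,0,0],[0,0,-0.32],90]

```text
t: 27.02
tcp_pos: [0.6675, -0.0777, 0.2483]
eef_rot: [[-1.0, 0.001, 0.002], [0.001, 1.0, 0.006], [-0.002, 0.006, -1.0]]
ft_force: [0.4, -0.2, 0.7]
width: 0.0552
```

```bash
python3 - <<'E'
from h import *
pt=get_image("top");ps=get_image("scene")
save(pt,"t15.png",(236,176,346,280),7);save(ps,"s15.png",(180,120,340,280),5)
E
python3 goal.py .6358 .170 .2 90
```

```text
t 27.12 at [ 0.6679 -0.0778  0.2477] psi 90.0 w 0.0552 F [-0.9 -0.7  0.3] | turn [ 0.0082  0.0045 -0.0008] shift [0.0811 0.6186 0.123 ] rows 6.1
```

View pics/t15.png

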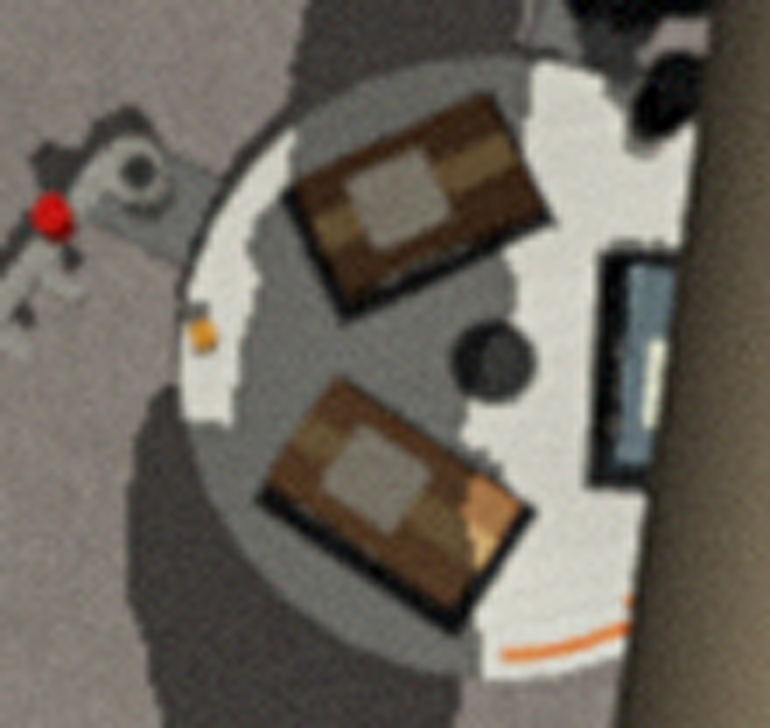

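```bash
python3 - <<'E'
from h import *
pt=get_image("top")
k=atz(pt,unc((52,217),7,236,176),.095);print(k, np.degrees(np.arctan2(k[1]-.1363,k[0]-.6554)))
s=atz(pt,unc((202,336),7,236,176),.069);print(s,np.degrees(np.arctan2(s[1]+.0085,s[0]-.5748)))
E
python3 goal.py .6358 .170 .2 90
```

```text
[0.6322 0.1685 0.095 ] 125.78595329385617
[0.5862 0.1109 0.069 ] 84.56314615476379
t 27.17 at [ 0.667  -0.0775  0.2449] psi 90.0 w 0.0551 F [-0.8  0.  -1.4] | turn [ 0.0088 -0.0005 -0.0008] shift [0.0783 0.6178 0.1164] rows 6.1
```

Call:
play_rows:
  plan:
    - [[0.008,0,0],[0.01,0.1,0],120]
    - [[0.008,0,0],[0.025,0.2,0],120]
    - [[0.008,0,0],[0.04,0.3,0],120]
    - [[0.008,0,0],[0.055,0.4,0.03],120]
    - [[0.008,0,0],[0.07,0.5,0.06],120]

```text
t: 27.58
tcp_pos: [0.6385, 0.1234, 0.2215]
eef_rot: [[-1.0, 0.001, -0.0], [0.001, 1.0, 0.001], [0.0, 0.001, -1.0]]
ft_force: [0.9, 1.7, -0.2]
width: 0.0453
```

```bash
python3 goal.py .633 .169 .15 90
```

```text
t 27.58 at [0.6385 0.1234 0.2215] psi 89.9 w 0.0453 F [ 0.9  1.7 -0.2] | turn [ 0.0008 -0.0006 -0.0012] shift [0.0139 0.1139 0.1789] rows 2.0
```

Call:
play_rows:
  plan:
    - [[0,0,0],[0.007,0.06,0.04],120]
    - [[0,0,0],[0.014,0.1,0.08],120]
    - [[0,0,0],[0.014,0.114,0.13],120]
    - [[0,0,0],[0.014,0.114,0.17],120]
    - [[0,0,0],[0.014,0.114,0.179],120]

```text
t: 28.0
tcp_pos: [0.6302, 0.1694, 0.1449]
eef_rot: [[-1.0, -0.001, -0.008], [-0.001, 1.0, -0.002], [0.008, -0.002, -1.0]]
ft_force: [0.1, 0.0, -0.7]
width: 0.0452
```

```bash
python3 goal.py .633 .169 .067 90
```

```text
t 28.00 at [0.6302 0.1694 0.1449] psi 90.0 w 0.0452 F [ 0.1  0.  -0.7] | turn [-0.0021 -0.0096  0.0008] shift [-0.0084 -0.0008  0.1946] rows 1.9
```

Call:
play_rows:
  plan:
    - [[-0.002,-0.008,0],[-0.008,0,0.06],120]
    - [[-0.002,-0.008,0],[-0.008,0,0.12],120]
    - [[-0.002,-0.008,0],[-0.008,0,0.165],120]
    - [[-0.002,-0.008,0],[-0.008,0,0.185],120]
    - [[-0.002,-0.008,0],[-0.008,0,0.19],120]

```text
t: 28.42
tcp_pos: [0.6316, 0.1683, 0.0668]
eef_rot: [[-1.0, 0.0, -0.005], [0.0, 1.0, -0.002], [0.005, -0.002, -1.0]]
ft_force: [0.4, 0.6, -1.2]
width: 0.0453
```

Call:
play_rows:
  plan:
    - [[0,0,0],[0,0,0],160]
    - [[0,0,0],[0,0,0],240]
    - [[0,0,0],[0,0,0],240]
    - [[0,0,0],[0,0,0],240]
    - [[0,0,0],[0,0,0],240]
  squeeze: 25

```text
t: 28.83
tcp_pos: [0.6321, 0.1697, 0.0681]
eef_rot: [[-1.0, -0.001, -0.003], [-0.001, 1.0, 0.0], [0.003, 0.0, -1.0]]
ft_force: [-2.2, 4.0, 3.8]
width: 0.0153
```

Run:
```python
from h import *
s=read_state();R=np.array(s["eef_rot"]);p=np.array(s["tcp_pos"]);print(p,s["width"],s["ft_force"])
c=np.array([.6554,.1363]);d=p[:2]-c;a=np.degrees(np.arctan2(d[1],d[0]));print(a,np.hypot(*d))
for th in(135,147,159,171,180,183,186):
    t=np.radians(th);X=np.r_[c+.0408*np.array([np.cos(t),np.sin(t)]),p[2]];print(th,(R.T@(X-p)/.4).round(4))
```

```text
[0.6321 0.1697 0.0681] 0.015321517211931137 [-2.2022  3.9876  3.8092]
124.90996831895764 0.04070438981386536
135 [ 0.0139 -0.0113  0.    ]
147 [ 0.0273 -0.0279  0.0001]
159 [ 0.037  -0.0469  0.0001]
171 [ 0.0426 -0.0675  0.0001]
180 [ 0.0438 -0.0834  0.0001]
183 [ 0.0437 -0.0888  0.0001]
186 [ 0.0433 -0.0941  0.0001]
```

Call:
play_rows:
  plan:
    - [[0,0,0],[0.0139,-0.0113,0],240]
    - [[0,0,0],[0.0273,-0.028,0],240]
    - [[0,0,0],[0.037,-0.047,0],240]
    - [[0,0,0],[0.0426,-0.0675,0],240]
    - [[0,0,0],[0.0438,-0.0834,0],240]

```text
t: 29.25
tcp_pos: [0.6109, 0.1415, 0.068]
eef_rot: [[-1.0, -0.007, -0.009], [-0.007, 1.0, 0.005], [0.009, 0.005, -1.0]]
ft_force: [-9.6, 8.2, 3.7]
width: 0.0149
```

Run:
```python
from h import *
s=read_state();R=np.array(s["eef_rot"]);p=np.array(s["tcp_pos"]);print(p,s["width"],s["ft_force"])
c=np.array([.6554,.1363]);d=p[:2]-c;a=np.degrees(np.arctan2(d[1],d[0]));print(a,np.hypot(*d))
for th in(180,183,184,186):
    t=np.radians(th);X=np.r_[c+.0408*np.array([np.cos(t),np.sin(t)]),p[2]];print(th,(R.T@(X-p)/.4).round(4))
ps=get_image("scene");save(ps,"s16.png",(230,180,330,280),7)
```

```text
[0.6109 0.1415 0.068 ] 0.01493195195075594 [-9.6493  8.1699  3.7265]
173.3881059053139 0.044806738860732165
180 [-0.0092 -0.013  -0.0002]
183 [-0.0093 -0.0183 -0.0002]
184 [-0.0094 -0.0201 -0.0002]
186 [-0.0097 -0.0236 -0.0002]
```

View pics/s16.png

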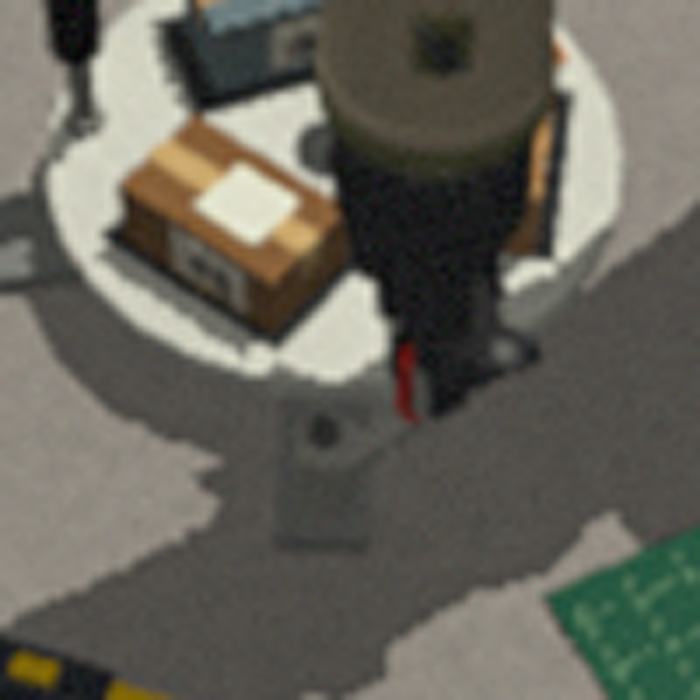

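Call:
play_rows:
  plan:
    - [[0,0,0],[-0.004,-0.007,0],240]
    - [[0,0,0],[-0.008,-0.014,0],240]
    - [[0,0,0],[-0.0095,-0.02,0],240]
    - [[0,0,0],[-0.0095,-0.022,0],240]
    - [[0,0,0],[-0.0095,-0.022,0],240]

```text
t: 29.72
tcp_pos: [0.612, 0.1352, 0.068]
eef_rot: [[-1.0, -0.009, -0.014], [-0.009, 1.0, 0.009], [0.014, 0.009, -1.0]]
ft_force: [-12.2, 11.6, 4.8]
width: 0.015
```

Call:
play_rows:
  plan:
    - [[0,0,0],[0,0,0],240]
    - [[0,0,0],[0,0,0],190]
    - [[0,0,0],[0,0,0],150]
    - [[0,0,0],[0,0,0],140]
    - [[0,0,0],[0,0,0],140]

```text
t: 30.13
tcp_pos: [0.6125, 0.1341, 0.0683]
eef_rot: [[-1.0, -0.008, -0.013], [-0.008, 1.0, 0.008], [0.013, 0.008, -1.0]]
ft_force: [0.8, -0.5, 0.4]
width: 0.0389
```

Call:
play_rows:
  plan:
    - [[0,0,0],[0,0,-0.05],140]
    - [[0,0,0],[0,0,-0.15],140]
    - [[0,0,0],[0,0,-0.25],140]
    - [[0,0,0],[0,-0.05,-0.3],140]
    - [[0,0,0],[0,-0.15,-0.35],120]

```text
t: 30.55
tcp_pos: [0.6154, 0.081, 0.2092]
eef_rot: [[-1.0, -0.016, -0.01], [-0.016, 1.0, 0.011], [0.01, 0.011, -1.0]]
ft_force: [1.4, 1.0, -0.4]
width: 0.0448
```

```bash
python3 - <<'E'
from h import *
pt=get_image("top");ps=get_image("scene")
save(pt,"t17.png",(236,176,346,280),7);save(ps,"s17.png",(220,160,340,280),6)
E
python3 goal.py .6 0 .25 84
```

```text
t 30.65 at [0.6172 0.0671 0.2113] psi 89.9 w 0.0451 F [ 0.6 -2.2  0.6] | turn [ 0.0057 -0.0068  0.1309] shift [ 0.0431 -0.1674 -0.0973] rows 1.9
```

View pics/t17.png

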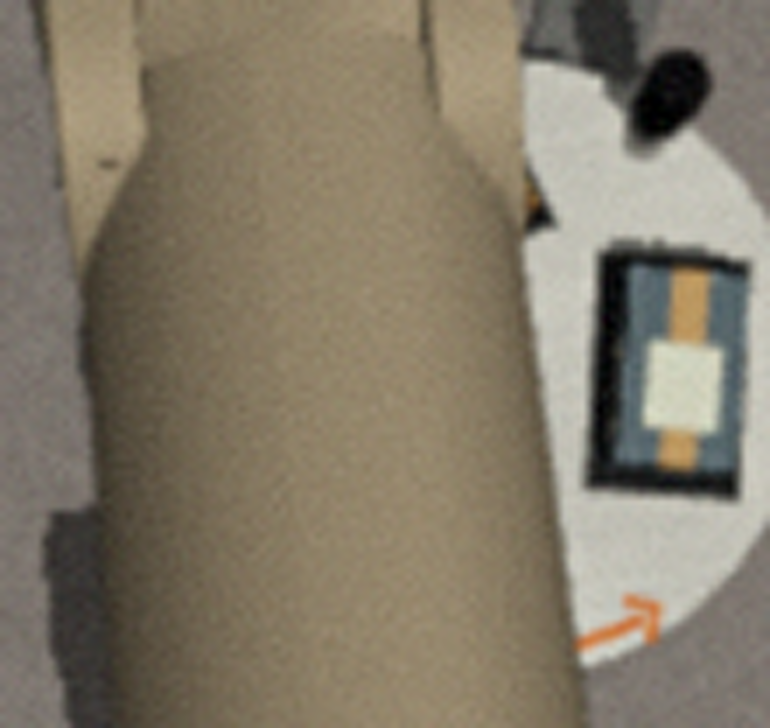

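View pics/s17.png

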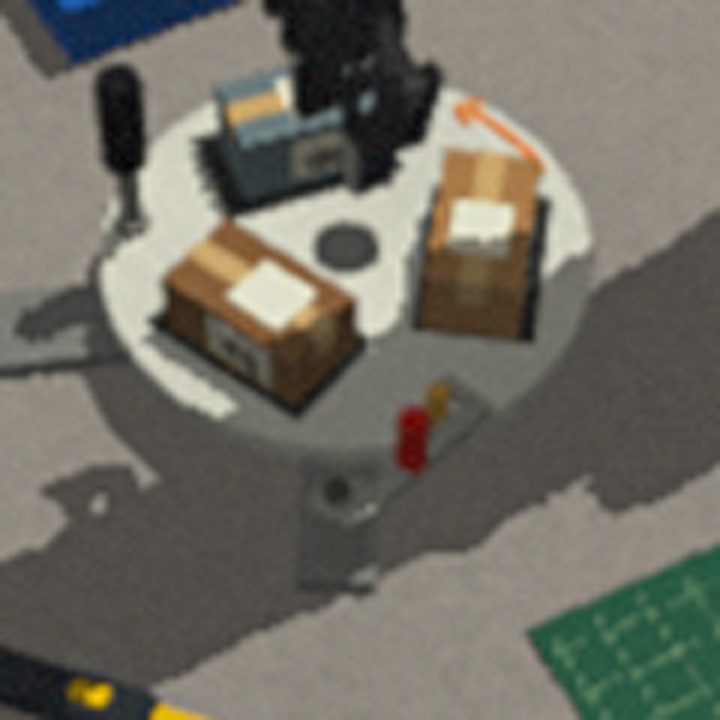

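```bash
python3 - <<'E'
from h import *
pt=get_image("top")
P=[atz(pt,unc(c,7,236,176),.089)[:2] for c in [(628,265),(748,268),(742,472),(612,462)]]
print(P,np.mean(P,0))
E
python3 goal.py .5677 -.08 .15 84
```

```text
[array([ 0.6072, -0.0604]), array([ 0.6047, -0.1082]), array([ 0.5234, -0.1014]), array([ 0.5288, -0.0504])] [ 0.566  -0.0801]
t 30.70 at [0.6162 0.0704 0.2092] psi 90.0 w 0.0449 F [-0.7  0.6  0.1] | turn [ 0.0078 -0.0106  0.134 ] shift [ 0.1204 -0.377   0.1465] rows 4.0
```

Call:
play_rows:
  plan:
    - [[0.008,-0.01,0.13],[0.03,-0.1,0],45]
    - [[0.008,-0.01,0.134],[0.06,-0.2,0],45]
    - [[0.008,-0.01,0.134],[0.1,-0.3,0.03],45]
    - [[0.008,-0.01,0.134],[0.12,-0.36,0.07],45]
    - [[0.008,-0.01,0.134],[0.12,-0.376,0.1],45]

```text
t: 31.12
tcp_pos: [0.5651, -0.0874, 0.1677]
eef_rot: [[-0.993, 0.114, -0.002], [0.114, 0.993, -0.003], [0.001, -0.003, -1.0]]
ft_force: [0.8, -1.2, 0.5]
width: 0.0704
```

```bash
python3 - <<'E'
from h import *
pt=get_image("top");ps=get_image("scene")
save(pt,"t18.png",(236,176,346,280),7);save(ps,"s18.png",(180,100,340,260),5)
E
python3 goal.py .567 -.08 .057 84
```

```text
t 31.22 at [ 0.5659 -0.0819  0.1663] psi 83.7 w 0.0702 F [-0.6  0.2 -0.1] | turn [-0.0013 -0.006  -0.0061] shift [-0.0035  0.0053  0.2731] rows 2.6
```

View pics/t18.png

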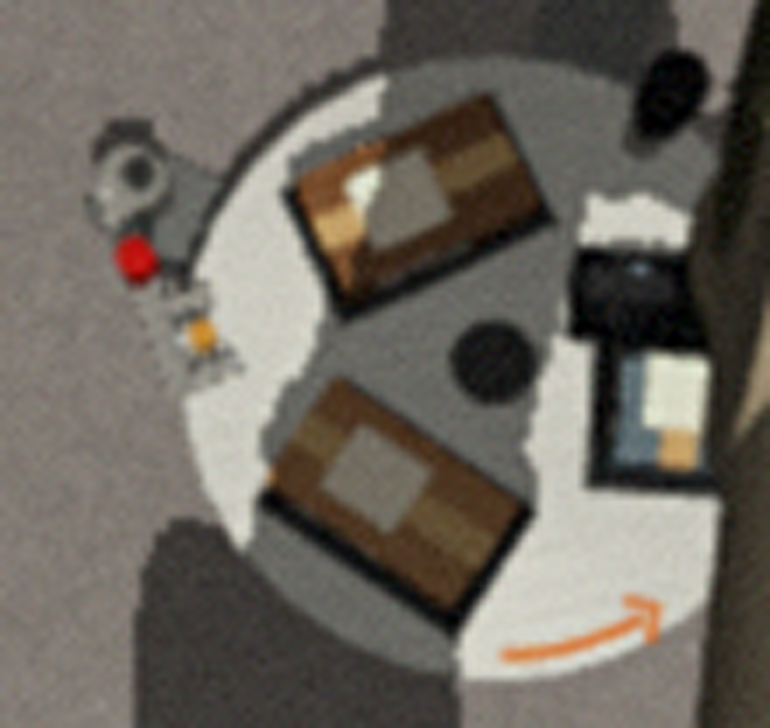

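The knob is back at (137,259), against (138,258) at the start, and the fork is around the stud, so the table is locked. Now unloading.

Call:
play_rows:
  plan:
    - [[0,-0.006,-0.006],[-0.0035,0.005,0.08],45]
    - [[0,-0.006,-0.006],[-0.0035,0.005,0.16],45]
    - [[0,-0.006,-0.006],[-0.0035,0.005,0.22],45]
    - [[0,-0.006,-0.006],[-0.0035,0.005,0.26],45]
    - [[0,-0.006,-0.006],[-0.0035,0.005,0.27],45]

```text
t: 31.63
tcp_pos: [0.5658, -0.0771, 0.0552]
eef_rot: [[-0.995, 0.101, -0.005], [0.101, 0.995, 0.0], [0.005, -0.0, -1.0]]
ft_force: [-0.9, -0.1, 1.0]
width: 0.0706
```

Call:
play_rows:
  plan:
    - [[0,0,0],[0,0,0],60]
    - [[0,0,0],[0,0,0],200]
    - [[0,0,0],[0,0,0],200]
    - [[0,0,0],[0,0,0],200]
    - [[0,0,0],[0,0,0],200]
  squeeze: 50

```text
t: 32.05
tcp_pos: [0.5668, -0.0768, 0.0565]
eef_rot: [[-0.995, 0.101, -0.003], [0.101, 0.995, 0.0], [0.003, 0.0, -1.0]]
ft_force: [0.8, 1.0, 3.1]
width: 0.0475
```

Call:
play_rows:
  plan:
    - [[0,0,0],[0,0,-0.03],200]
    - [[0,0,0],[0,0,-0.1],200]
    - [[0,0,0],[0,0,-0.2],200]
    - [[0,0,0],[0,0,-0.3],200]
    - [[0,0,0],[0,0,-0.36],200]

```text
t: 32.47
tcp_pos: [0.5683, -0.0776, 0.2062]
eef_rot: [[-0.995, 0.102, 0.003], [0.102, 0.995, 0.0], [-0.003, 0.001, -1.0]]
ft_force: [1.8, -0.7, -0.5]
width: 0.0473
```

```bash
python3 goal.py .578 -.326 .2 2 .4885 -.3295 .2 2 .399 -.3326 .2 2
```

```text
t 32.47 at [ 0.5683 -0.0776  0.2062] psi 84.2 w 0.0473 F [ 1.8 -0.7 -0.5] | turn [0.0029 0.0022 1.8256] shift [-0.0874 -0.6154  0.0154] rows 11.5
t 32.47 at [ 0.5683 -0.0776  0.2062] psi 84.2 w 0.0473 F [ 1.8 -0.7 -0.5] | turn [0.0029 0.0022 1.8256] shift [ 0.1342 -0.6469  0.0148] rows 11.5
t 32.47 at [ 0.5683 -0.0776  0.2062] psi 84.2 w 0.0473 F [ 1.8 -0.7 -0.5] | turn [0.0029 0.0022 1.8256] shift [ 0.356  -0.6774  0.0142] rows 11.5
```

Call:
play_rows:
  plan:
    - [[0,0,0.9],[-0.01,-0.07,0],200]
    - [[0,0,0.9],[-0.02,-0.15,0],200]
    - [[0,0,0.9],[-0.04,-0.24,0],200]
    - [[0,0,0.9],[-0.05,-0.33,0],200]
    - [[0,0,0.9],[-0.06,-0.42,0],200]

```text
t: 32.88
tcp_pos: [0.5749, -0.2486, 0.2077]
eef_rot: [[-0.744, 0.668, 0.003], [0.668, 0.744, 0.0], [-0.002, 0.002, -1.0]]
ft_force: [0.9, -0.0, -2.7]
width: 0.0473
```

```bash
python3 goal.py .5734 -.3265 .15 2
```

```text
t 32.88 at [ 0.5749 -0.2486  0.2077] psi 48.1 w 0.0473 F [ 0.9 -0.  -2.7] | turn [0.0041 0.0014 1.0239] shift [-0.127  -0.1478  0.1441] rows 6.4
```

Call:
play_rows:
  plan:
    - [[0,0,1],[-0.05,-0.06,0],200]
    - [[0,0,1],[-0.1,-0.12,0],200]
    - [[0,0,1],[-0.127,-0.148,0],200]
    - [[0,0,1],[-0.127,-0.148,0.02],200]
    - [[0,0,1],[-0.127,-0.148,0.04],200]

```text
t: 33.3
tcp_pos: [0.5725, -0.329, 0.193]
eef_rot: [[-0.209, 0.978, 0.004], [0.978, 0.209, -0.001], [-0.002, 0.004, -1.0]]
ft_force: [-0.1, 0.1, -1.4]
width: 0.0472
```

```bash
python3 goal.py .5734 -.3265 .08 2
```

```text
t 33.30 at [ 0.5725 -0.329   0.193 ] psi 12.0 w 0.0472 F [-0.1  0.1 -1.4] | turn [0.0052 0.0018 0.223 ] shift [0.006  0.0025 0.2826] rows 2.7
```

Call:
play_rows:
  plan:
    - [[0.005,0.002,0.22],[0.006,0.002,0.02],200]
    - [[0.005,0.002,0.223],[0.006,0.002,0.06],200]
    - [[0.005,0.002,0.223],[0.006,0.002,0.15],200]
    - [[0.005,0.002,0.223],[0.006,0.002,0.24],200]
    - [[0.005,0.002,0.223],[0.006,0.002,0.32],200]

```text
t: 33.72
tcp_pos: [0.5734, -0.3261, 0.0645]
eef_rot: [[-0.035, 0.999, 0.001], [0.999, 0.035, 0.001], [0.001, 0.001, -1.0]]
ft_force: [0.7, -0.0, -2.2]
width: 0.0474
```

```bash
python3 goal.py .5734 -.3265 .017 2
```

```text
t 33.72 at [ 0.5734 -0.3261  0.0645] psi 2.0 w 0.0474 F [ 0.7 -0.  -2.2] | turn [ 0.0012 -0.0007  0.0003] shift [-0.0011 -0.0001  0.1187] rows 1.1
```

Call:
play_rows:
  plan:
    - [[0,0,0],[-0.001,0,0.04],200]
    - [[0,0,0],[-0.001,0,0.08],200]
    - [[0,0,0],[-0.001,0,0.11],200]
    - [[0,0,0],[-0.001,0,0.119],200]
    - [[0,0,0],[-0.001,0,0.119],200]

```text
t: 34.13
tcp_pos: [0.5734, -0.3262, 0.017]
eef_rot: [[-0.035, 0.999, 0.0], [0.999, 0.035, 0.001], [0.001, 0.0, -1.0]]
ft_force: [-0.2, 0.0, -1.2]
width: 0.0474
```

Call:
play_rows:
  plan:
    - [[0,0,0],[0,0,0],130]
    - [[0,0,0],[0,0,0],100]
    - [[0,0,0],[0,0,0],60]
    - [[0,0,0],[0,0,0],55]
    - [[0,0,0],[0,0,0],55]

```text
t: 34.55
tcp_pos: [0.5738, -0.3264, 0.0177]
eef_rot: [[-0.035, 0.999, 0.001], [0.999, 0.035, 0.001], [0.001, 0.001, -1.0]]
ft_force: [0.1, -0.2, 0.5]
width: 0.067
```

Call:
play_rows:
  plan:
    - [[0,0,0],[0,0,-0.05],55]
    - [[0,0,0],[0,0,-0.15],55]
    - [[0,0,0],[0,0,-0.25],55]
    - [[0,0,0],[0,0,-0.35],55]
    - [[0,0,0],[0,0,-0.45],55]

```text
t: 34.97
tcp_pos: [0.5731, -0.3265, 0.1999]
eef_rot: [[-0.035, 0.999, 0.002], [0.999, 0.035, 0.0], [0.0, 0.002, -1.0]]
ft_force: [0.9, -0.2, -0.8]
width: 0.0671
```

```bash
python3 - <<'E'
from h import *
pt=get_image("top");ps=get_image("scene")
save(pt,"t19.png",(236,162,476,322),3.3);save(ps,"s19.png",(180,80,340,240),5)
E
python3 goal.py .5168 .0333 .2 -35.5
```

```text
t 35.07 at [ 0.5759 -0.3293  0.2063] psi 2.0 w 0.0668 F [-0.4 -1.2  0.2] | turn [0.0173 0.0019 0.8335] shift [ 0.9111 -0.1159  0.009 ] rows 8.8
```

View pics/t19.png

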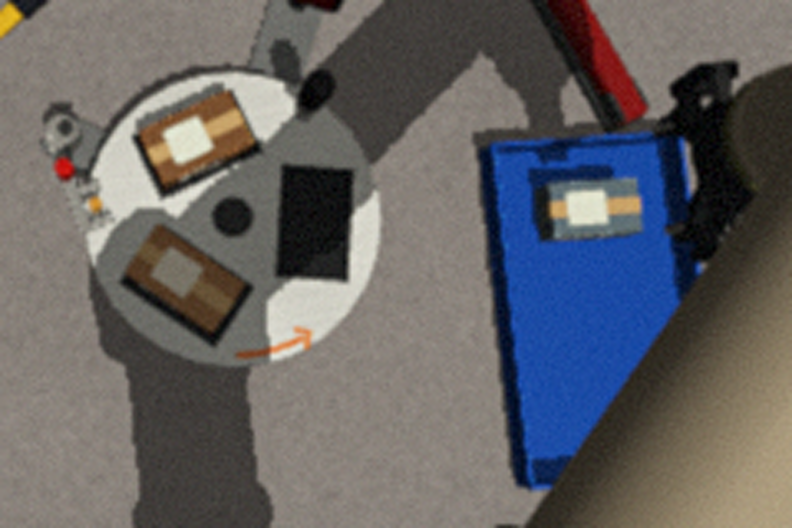

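View pics/s19.png

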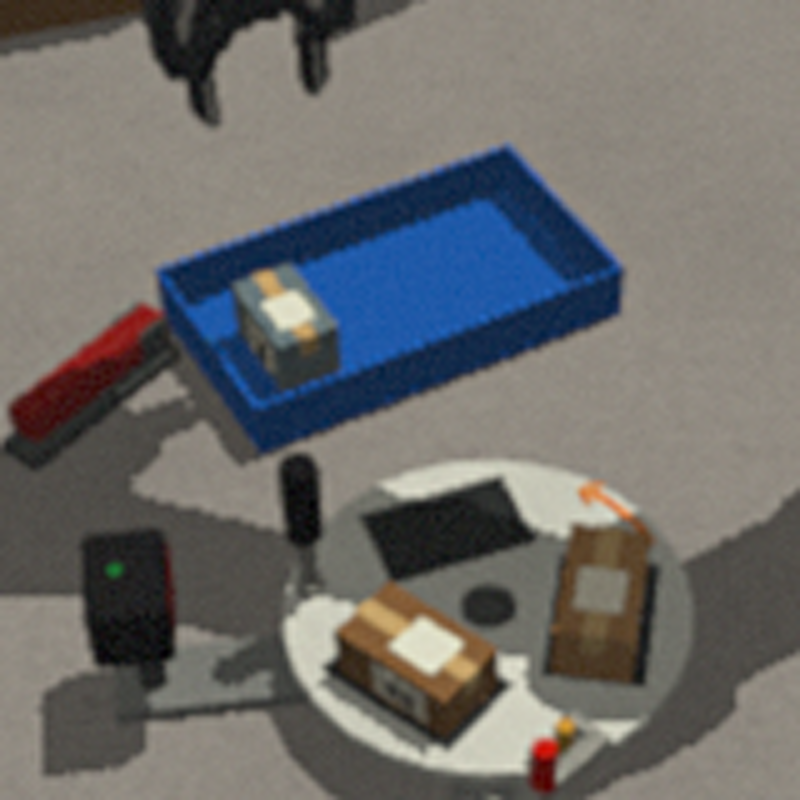

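The grey-blue carton is in the tray. Next is the kraft one.

Call:
play_rows:
  plan:
    - [[0.015,0,0.83],[0.1,-0.012,0],45]
    - [[0.015,0,0.83],[0.2,-0.025,0],45]
    - [[0.015,0,0.83],[0.3,-0.038,0],45]
    - [[0.015,0,0.83],[0.4,-0.05,0],45]
    - [[0.015,0,0.83],[0.5,-0.063,0],45]

```text
t: 35.48
tcp_pos: [0.5441, -0.1334, 0.2048]
eef_rot: [[0.543, 0.84, 0.002], [0.84, -0.543, -0.001], [-0.0, 0.002, -1.0]]
ft_force: [0.8, 0.2, 0.0]
width: 0.0701
```

```bash
python3 goal.py .5168 .0333 .2 -35.5
```

```text
t 35.48 at [ 0.5441 -0.1334  0.2048] psi -32.9 w 0.0701 F [0.8 0.2 0. ] | turn [ 0.0028 -0.      0.0581] shift [ 0.3128 -0.2836  0.0113] rows 4.1
```

Call:
play_rows:
  plan:
    - [[0,0,0.058],[0.08,-0.07,0],45]
    - [[0,0,0.058],[0.16,-0.14,0],45]
    - [[0,0,0.058],[0.24,-0.21,0],45]
    - [[0,0,0.058],[0.3,-0.27,0.03],45]
    - [[0,0,0.058],[0.313,-0.284,0.06],45]

```text
t: 35.9
tcp_pos: [0.5162, 0.0418, 0.1804]
eef_rot: [[0.573, 0.82, 0.002], [0.82, -0.573, 0.002], [0.003, 0.001, -1.0]]
ft_force: [1.0, 1.0, -1.7]
width: 0.0702
```

```bash
python3 goal.py .5168 .0333 .059 -35.5
```

```text
t 35.90 at [0.5162 0.0418 0.1804] psi -34.9 w 0.0702 F [ 1.   1.  -1.7] | turn [ 0.0008 -0.0043  0.0126] shift [-0.0176  0.0133  0.3034] rows 2.9
```

Call:
play_rows:
  plan:
    - [[0,-0.004,0.012],[-0.0176,0.0133,0.05],45]
    - [[0,-0.004,0.012],[-0.0176,0.0133,0.13],45]
    - [[0,-0.004,0.012],[-0.0176,0.0133,0.21],45]
    - [[0,-0.004,0.012],[-0.0176,0.0133,0.28],45]
    - [[0,-0.004,0.012],[-0.0176,0.0133,0.3],45]

```text
t: 36.32
tcp_pos: [0.5141, 0.0333, 0.0566]
eef_rot: [[0.58, 0.814, -0.005], [0.814, -0.58, -0.001], [-0.004, -0.003, -1.0]]
ft_force: [-1.2, -0.1, -0.6]
width: 0.0701
```

Call:
play_rows:
  plan:
    - [[0,0,0],[0,0,0],60]
    - [[0,0,0],[0,0,0],200]
    - [[0,0,0],[0,0,0],200]
    - [[0,0,0],[0,0,0],200]
    - [[0,0,0],[0,0,0],200]

```text
t: 36.73
tcp_pos: [0.515, 0.0335, 0.0579]
eef_rot: [[0.58, 0.815, -0.003], [0.815, -0.58, -0.0], [-0.002, -0.002, -1.0]]
ft_force: [-0.3, 0.1, -0.1]
width: 0.0494
```

Call:
play_rows:
  plan:
    - [[0,0,0],[0,0,-0.03],200]
    - [[0,0,0],[0,0,-0.1],200]
    - [[0,0,0],[0,0,-0.2],200]
    - [[0,0,0],[0,0,-0.3],200]
    - [[0,0,0],[0,0,-0.38],200]

```text
t: 37.15
tcp_pos: [0.5158, 0.0327, 0.214]
eef_rot: [[0.581, 0.814, 0.0], [0.814, -0.581, 0.0], [0.0, -0.0, -1.0]]
ft_force: [1.7, 0.8, -1.3]
width: 0.0495
```

```bash
python3 goal.py .4885 -.3295 .2 2
```

```text
t 37.15 at [0.5158 0.0327 0.214 ] psi -35.6 w 0.0495 F [ 1.7  0.8 -1.3] | turn [ 0.0001 -0.0002 -0.8345] shift [-0.7763  0.4708  0.0348] rows 8.7
```

Call:
play_rows:
  plan:
    - [[0,0,-0.83],[-0.08,0.05,0],200]
    - [[0,0,-0.83],[-0.16,0.1,0],200]
    - [[0,0,-0.83],[-0.24,0.15,0],200]
    - [[0,0,-0.83],[-0.32,0.2,0],200]
    - [[0,0,-0.83],[-0.4,0.245,0],200]

```text
t: 37.57
tcp_pos: [0.5035, -0.1478, 0.2156]
eef_rot: [[0.055, 0.999, 0.002], [0.999, -0.055, 0.0], [0.0, 0.002, -1.0]]
ft_force: [0.5, -0.4, -1.2]
width: 0.0493
```

```bash
python3 goal.py .4885 -.3295 .19 2
```

```text
t 37.57 at [ 0.5035 -0.1478  0.2156] psi -3.1 w 0.0493 F [ 0.5 -0.4 -1.2] | turn [ 0.0023 -0.0004 -0.1141] shift [-0.4557 -0.0128  0.0638] rows 4.4
```

Call:
play_rows:
  plan:
    - [[0,0,-0.114],[-0.1,-0.003,0],200]
    - [[0,0,-0.114],[-0.2,-0.005,0.01],200]
    - [[0,0,-0.114],[-0.3,-0.008,0.02],200]
    - [[0,0,-0.114],[-0.39,-0.012,0.03],200]
    - [[0,0,-0.114],[-0.4557,-0.0128,0.05],200]

```text
t: 37.98
tcp_pos: [0.4872, -0.3338, 0.1978]
eef_rot: [[-0.031, 0.999, 0.004], [1.0, 0.031, -0.002], [-0.002, 0.004, -1.0]]
ft_force: [-0.5, -0.7, -3.0]
width: 0.0493
```

```bash
python3 goal.py .4885 -.3295 .018 2
```

```text
t 37.98 at [ 0.4872 -0.3338  0.1978] psi 1.8 w 0.0493 F [-0.5 -0.7 -3. ] | turn [ 0.0049  0.0029 -0.0044] shift [0.0116 0.002  0.4494] rows 4.3
```

Call:
play_rows:
  plan:
    - [[0.005,0.003,-0.004],[0.0116,0.002,0.05],200]
    - [[0.005,0.003,-0.004],[0.0116,0.002,0.13],200]
    - [[0.005,0.003,-0.004],[0.0116,0.002,0.21],200]
    - [[0.005,0.003,-0.004],[0.0116,0.002,0.29],200]
    - [[0.005,0.003,-0.004],[0.0116,0.002,0.35],200]

```text
t: 38.4
tcp_pos: [0.488, -0.3289, 0.0566]
eef_rot: [[-0.035, 0.999, -0.001], [0.999, 0.035, 0.001], [0.001, -0.001, -1.0]]
ft_force: [0.6, 0.3, 0.1]
width: 0.0492
```

```bash
python3 goal.py .4885 -.3295 .018 2
```

```text
t 38.40 at [ 0.488  -0.3289  0.0566] psi 2.0 w 0.0492 F [0.6 0.3 0.1] | turn [-0.0008 -0.0009 -0.0002] shift [-0.0016  0.0011  0.0966] rows 0.9
```

Call:
play_rows:
  plan:
    - [[0,0,0],[-0.0016,0.001,0.03],200]
    - [[0,0,0],[-0.0016,0.001,0.06],200]
    - [[0,0,0],[-0.0016,0.001,0.085],200]
    - [[0,0,0],[-0.0016,0.001,0.096],200]
    - [[0,0,0],[-0.0016,0.001,0.096],200]

```text
t: 38.82
tcp_pos: [0.4886, -0.3295, 0.0183]
eef_rot: [[-0.035, 0.999, -0.001], [0.999, 0.035, 0.001], [0.001, -0.001, -1.0]]
ft_force: [-1.0, -0.4, -0.9]
width: 0.0492
```

Call:
play_rows:
  plan:
    - [[0,0,0],[0,0,0],130]
    - [[0,0,0],[0,0,0],100]
    - [[0,0,0],[0,0,0],60]
    - [[0,0,0],[0,0,0],55]
    - [[0,0,0],[0,0,0],55]

```text
t: 39.23
tcp_pos: [0.4889, -0.3297, 0.0189]
eef_rot: [[-0.035, 0.999, 0.0], [0.999, 0.035, 0.0], [0.0, 0.0, -1.0]]
ft_force: [-0.4, -0.1, 0.2]
width: 0.0668
```

Call:
play_rows:
  plan:
    - [[0,0,0],[0,0,-0.05],55]
    - [[0,0,0],[0,0,-0.15],55]
    - [[0,0,0],[0,0,-0.25],55]
    - [[0,0,0],[0,0,-0.35],55]
    - [[0,0,0],[0,0,-0.45],55]

```text
t: 39.65
tcp_pos: [0.4884, -0.3298, 0.201]
eef_rot: [[-0.034, 0.999, 0.0], [0.999, 0.034, 0.0], [0.0, 0.0, -1.0]]
ft_force: [1.5, -0.5, 0.9]
width: 0.0671
```

```bash
python3 - <<'E'
from h import *
pt=get_image("top");ps=get_image("scene")
save(pt,"t20.png",(236,162,476,322),3.3);save(ps,"s20.png",(180,80,340,240),5)
E
python3 goal.py .6405 .0215 .21 24.5
```

```text
t 39.75 at [ 0.4911 -0.3325  0.2061] psi 2.0 w 0.0669 F [ 0.2 -1.3  0.1] | turn [ 0.011   0.0091 -0.5007] shift [ 0.8717  0.4039 -0.0104] rows 9.2
```

View pics/t20.png

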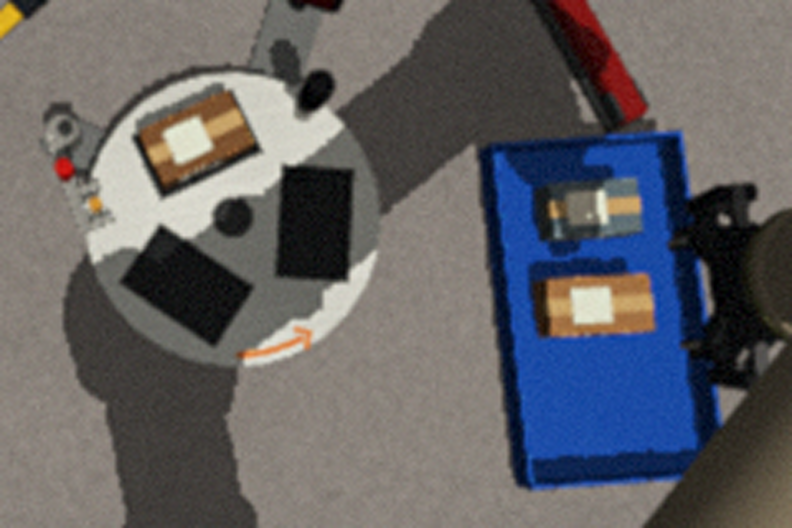

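View pics/s20.png

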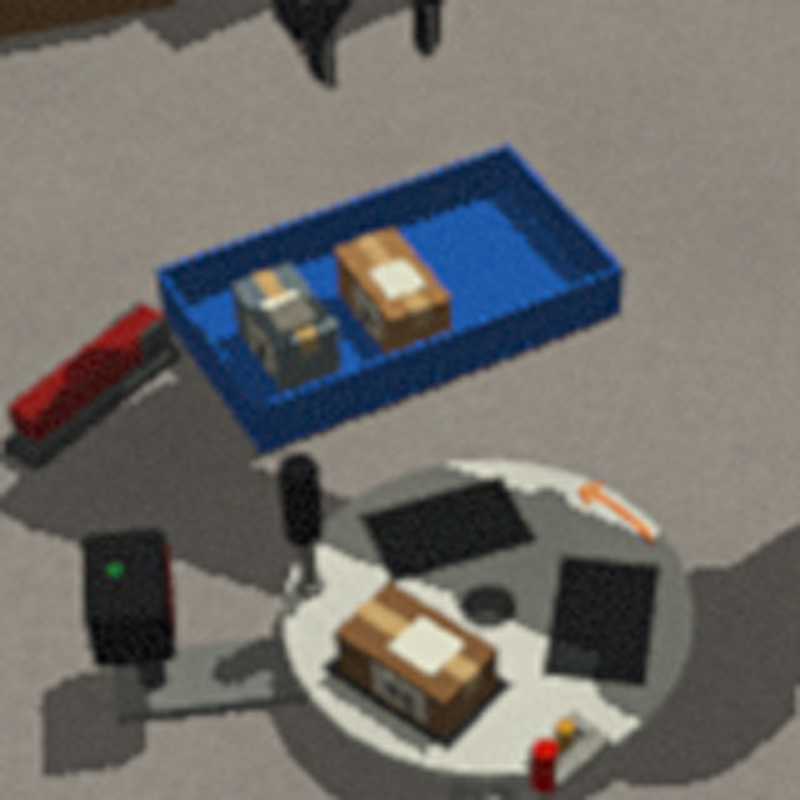

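Call:
play_rows:
  plan:
    - [[0.011,0.009,-0.5],[0.09,0.04,-0.01],45]
    - [[0.011,0.009,-0.5],[0.18,0.083,-0.02],45]
    - [[0.011,0.009,-0.5],[0.27,0.125,-0.02],45]
    - [[0.011,0.009,-0.5],[0.36,0.167,-0.02],45]
    - [[0.011,0.009,-0.5],[0.45,0.21,-0.02],45]

```text
t: 40.17
tcp_pos: [0.5691, -0.148, 0.2141]
eef_rot: [[-0.415, 0.91, 0.001], [0.91, 0.415, 0.001], [0.0, 0.001, -1.0]]
ft_force: [1.9, 0.2, 0.9]
width: 0.0707
```

```bash
python3 goal.py .6405 .0215 .2 24.5
```

```text
t 40.17 at [ 0.5691 -0.148   0.2141] psi 24.5 w 0.0707 F [1.9 0.2 0.9] | turn [ 0.0012 -0.0002  0.0011] shift [0.3114 0.3384 0.0356] rows 4.4
```

Call:
play_rows:
  plan:
    - [[0,0,0],[0.07,0.076,0],45]
    - [[0,0,0],[0.14,0.152,0],45]
    - [[0,0,0],[0.21,0.228,0],45]
    - [[0,0,0],[0.28,0.304,0.01],45]
    - [[0,0,0],[0.3114,0.338,0.03],45]

```text
t: 40.58
tcp_pos: [0.6421, 0.0292, 0.202]
eef_rot: [[-0.422, 0.906, 0.002], [0.906, 0.422, 0.003], [0.002, 0.003, -1.0]]
ft_force: [-0.4, 0.8, -0.2]
width: 0.0704
```

```bash
python3 goal.py .6408 .0212 .056 24.5
```

```text
t 40.58 at [0.6421 0.0292 0.202 ] psi 25.0 w 0.0704 F [-0.4  0.8 -0.2] | turn [ 0.0043 -0.0029  0.0108] shift [-0.0175 -0.0126  0.3648] rows 3.5
```

Call:
play_rows:
  plan:
    - [[0.004,-0.003,0.01],[-0.0175,-0.0126,0.06],45]
    - [[0.004,-0.003,0.01],[-0.0175,-0.0126,0.14],45]
    - [[0.004,-0.003,0.01],[-0.0175,-0.0126,0.22],45]
    - [[0.004,-0.003,0.01],[-0.0175,-0.0126,0.3],45]
    - [[0.004,-0.003,0.01],[-0.0175,-0.0126,0.35],45]

```text
t: 41.0
tcp_pos: [0.6388, 0.0211, 0.0579]
eef_rot: [[-0.415, 0.91, -0.004], [0.91, 0.415, -0.0], [0.001, -0.004, -1.0]]
ft_force: [0.1, -0.1, -0.0]
width: 0.0701
```

```bash
python3 - <<'E'
from h import *
ps=get_image("scene")
save(ps,"s21.png",(200,130,320,250),5)
E
python3 goal.py .6408 .0212 .056 24.5
```

```text
t 41.05 at [0.6369 0.0212 0.0546] psi 24.5 w 0.0704 F [-2.3  0.4 -3.5] | turn [-0.0105 -0.0035  0.0006] shift [-0.0041  0.0089 -0.0036] rows 0.1
```

View pics/s21.png

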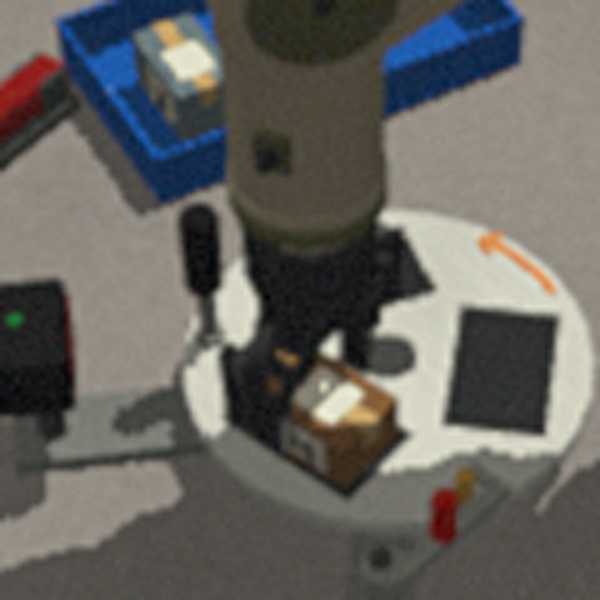

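Call:
play_rows:
  plan:
    - [[0,0,0],[-0.003,0.006,0],60]
    - [[0,0,0],[-0.003,0.006,0],200]
    - [[0,0,0],[-0.003,0.006,0],200]
    - [[0,0,0],[-0.003,0.006,0],200]
    - [[0,0,0],[-0.003,0.006,0],200]

```text
t: 41.47
tcp_pos: [0.6404, 0.021, 0.056]
eef_rot: [[-0.415, 0.91, -0.006], [0.91, 0.415, -0.001], [0.002, -0.006, -1.0]]
ft_force: [-0.2, 0.8, -2.1]
width: 0.0512
```

Call:
play_rows:
  plan:
    - [[0,0,0],[0,0,0],200]
    - [[0,0,0],[0,0,-0.05],200]
    - [[0,0,0],[0,0,-0.15],200]
    - [[0,0,0],[0,0,-0.25],200]
    - [[0,0,0],[0,0,-0.35],200]

```text
t: 41.88
tcp_pos: [0.6409, 0.0209, 0.198]
eef_rot: [[-0.415, 0.91, -0.006], [0.91, 0.415, -0.001], [0.002, -0.006, -1.0]]
ft_force: [1.5, -0.1, -1.6]
width: 0.051
```

Call:
play_rows:
  plan:
    - [[0,0,0],[0,0,-0.06],200]
    - [[0,0,0],[0,0,-0.12],200]
    - [[0,0,0],[0,0,-0.12],200]

```text
t: 42.13
tcp_pos: [0.6434, 0.0202, 0.2529]
eef_rot: [[-0.415, 0.91, 0.003], [0.91, 0.415, 0.0], [-0.001, 0.003, -1.0]]
ft_force: [0.6, 0.1, 0.4]
width: 0.0513
```

```bash
python3 goal.py .55 -.2 .24 2 .4036 -.3325 .24 2
```

```text
t 42.13 at [0.6434 0.0202 0.2529] psi 24.5 w 0.0513 F [0.6 0.1 0.4] | turn [0.0038 0.0008 0.4997] shift [-0.4042 -0.4409  0.0314] rows 5.7
t 42.13 at [0.6434 0.0202 0.2529] psi 24.5 w 0.0513 F [0.6 0.1 0.4] | turn [0.0038 0.0008 0.4997] shift [-0.554  -0.9113  0.0302] rows 10.2
```

Call:
play_rows:
  plan:
    - [[0,0,0.5],[-0.05,-0.083,0],200]
    - [[0,0,0.5],[-0.1,-0.166,0],200]
    - [[0,0,0.5],[-0.155,-0.25,0],200]
    - [[0,0,0.5],[-0.205,-0.335,0],200]
    - [[0,0,0.5],[-0.255,-0.42,0],200]

```text
t: 42.55
tcp_pos: [0.5313, -0.1437, 0.2523]
eef_rot: [[-0.033, 0.999, 0.003], [0.999, 0.033, 0.0], [0.0, 0.003, -1.0]]
ft_force: [0.4, -1.0, -0.5]
width: 0.0511
```

```bash
python3 goal.py .4036 -.3325 .22 2
```

```text
t 42.55 at [ 0.5313 -0.1437  0.2523] psi 1.9 w 0.0511 F [ 0.4 -1.  -0.5] | turn [ 0.0041 -0.0004 -0.0028] shift [-0.4615 -0.3347  0.0794] rows 5.5
```

Call:
play_rows:
  plan:
    - [[0,0,0],[-0.08,-0.058,0],200]
    - [[0,0,0],[-0.16,-0.116,0],200]
    - [[0,0,0],[-0.24,-0.174,0],200]
    - [[0,0,0],[-0.32,-0.232,0],200]
    - [[0,0,0],[-0.4,-0.29,0.01],200]

```text
t: 42.97
tcp_pos: [0.4193, -0.3088, 0.2485]
eef_rot: [[-0.033, 0.999, 0.005], [0.999, 0.033, 0.001], [0.001, 0.005, -1.0]]
ft_force: [0.5, -0.5, -1.5]
width: 0.0512
```

```bash
python3 goal.py .4036 -.3325 .15 2
```

```text
t 42.97 at [ 0.4193 -0.3088  0.2485] psi 1.9 w 0.0512 F [ 0.5 -0.5 -1.5] | turn [ 0.0069 -0.0007 -0.0028] shift [-0.058  -0.0425  0.2459] rows 2.5
```

Call:
play_rows:
  plan:
    - [[0.006,0,0],[-0.03,-0.02,0.04],200]
    - [[0.006,0,0],[-0.058,-0.0425,0.1],200]
    - [[0.006,0,0],[-0.058,-0.0425,0.18],200]
    - [[0.006,0,0],[-0.058,-0.0425,0.26],200]
    - [[0.006,0,0],[-0.058,-0.0425,0.34],200]

```text
t: 43.38
tcp_pos: [0.4035, -0.3327, 0.1112]
eef_rot: [[-0.032, 0.999, 0.002], [0.999, 0.032, 0.001], [0.0, 0.002, -1.0]]
ft_force: [1.8, 0.7, -2.1]
width: 0.051
```

```bash
python3 goal.py .4036 -.3325 .07 2  .4036 -.3325 .017 2
```

```text
t 43.38 at [ 0.4035 -0.3327  0.1112] psi 1.8 w 0.0510 F [ 1.8  0.7 -2.1] | turn [ 0.0028 -0.0006 -0.0042] shift [0.0005 0.0001 0.1031] rows 1.0
t 43.38 at [ 0.4035 -0.3327  0.1112] psi 1.8 w 0.0510 F [ 1.8  0.7 -2.1] | turn [ 0.0028 -0.0006 -0.0042] shift [ 0.0005 -0.0002  0.2356] rows 2.3
```

Call:
play_rows:
  plan:
    - [[0.003,0,-0.004],[0,0,0.07],200]
    - [[0.003,0,-0.004],[0,0,0.14],200]
    - [[0.003,0,-0.004],[0,0,0.19],200]
    - [[0.003,0,-0.004],[0,0,0.22],200]
    - [[0.003,0,-0.004],[0,0,0.236],200]

```text
t: 43.8
tcp_pos: [0.4029, -0.3321, 0.0154]
eef_rot: [[-0.035, 0.999, -0.002], [0.999, 0.035, 0.001], [0.002, -0.002, -1.0]]
ft_force: [-0.4, 0.5, -2.1]
width: 0.0513
```

Call:
play_rows:
  plan:
    - [[0,0,0],[0,0,0],200]
    - [[0,0,0],[0,0,0],110]
    - [[0,0,0],[0,0,0],80]
    - [[0,0,0],[0,0,0],55]
    - [[0,0,0],[0,0,0],55]

```text
t: 44.22
tcp_pos: [0.4037, -0.3326, 0.0165]
eef_rot: [[-0.035, 0.999, 0.0], [0.999, 0.035, 0.001], [0.001, 0.0, -1.0]]
ft_force: [0.1, 0.5, -1.4]
width: 0.0668
```

Call:
play_rows:
  plan:
    - [[0,0,0],[0,0,-0.05],55]
    - [[0,0,0],[0,0,-0.15],55]
    - [[0,0,0],[0,0,-0.25],55]
    - [[0,0,0],[0,0,-0.35],55]
    - [[0,0,0],[0,0,-0.45],55]

```text
t: 44.63
tcp_pos: [0.4032, -0.333, 0.1989]
eef_rot: [[-0.034, 0.999, 0.001], [0.999, 0.034, 0.0], [0.0, 0.001, -1.0]]
ft_force: [0.4, -0.1, 0.1]
width: 0.0672
```

Call:
play_rows:
  plan:
    - [[0,0,0],[0.1,0.02,-0.03],55]
    - [[0,0,0],[0.2,0.04,-0.06],55]
    - [[0,0,0],[0.3,0.06,-0.1],55]
    - [[0,0,0],[0.4,0.08,-0.1],55]
    - [[0,0,0],[0.5,0.1,-0.1],55]

```text
t: 45.05
tcp_pos: [0.4366, -0.1328, 0.2409]
eef_rot: [[-0.033, 0.999, 0.005], [0.999, 0.033, 0.002], [0.001, 0.005, -1.0]]
ft_force: [1.6, -0.7, 0.1]
width: 0.0671
```

Run:
```python
from h import *
pt=get_image("top");ps=get_image("scene")
save(pt,"t22.png");save(ps,"s22.png");save(ps,"s22c.png",(180,80,340,260),4)
print(read_state()["tcp_pos"])
```

```text
[ 0.4376 -0.1266  0.2396]
```

View pics/t22.png

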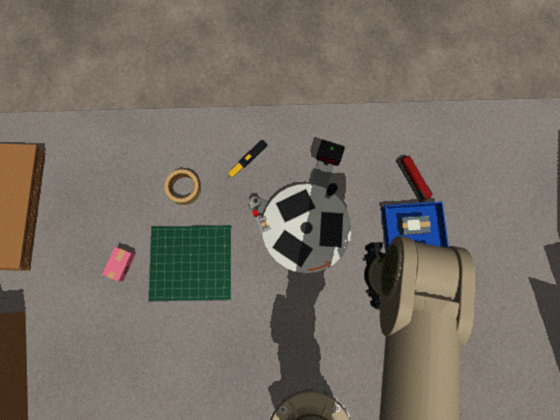

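View pics/s22c.png

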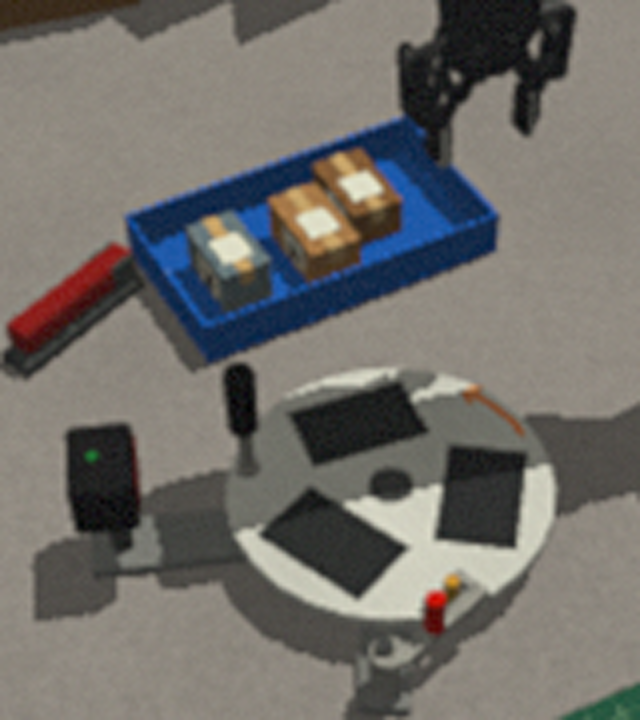

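All three cartons stand side by side in the tray, the hook is closed on the stud, and the tape roll, cutter and stapler haven't moved. Handing in.

Run:
```python
from h import *
pt=get_image("top")
for n,z,o in(("tape_roll_mid",.023,(.7082,.3563)),("cutter_mid",.009,(.8009,.1516)),("stapler_mid",.021,(.7264,-.3394)),("hook_knob",.08,(.6139,.1321)),("catch_stud",.057,(.586,.1034))):
    b=landmark_of(pt,n)
    print(n,[atz(pt,x["location"],z)[:2] for x in b[:1]],"was",o)
print(close_job())
```

```text
tape_roll_mid [array([ 0.5775, -0.3281])] was (0.7082, 0.3563)
cutter_mid [array([0.7881, 0.1613])] was (0.8009, 0.1516)
stapler_mid [array([ 0.7283, -0.3389])] was (0.7264, -0.3394)
hook_knob [array([0.6103, 0.1426])] was (0.6139, 0.1321)
catch_stud [array([0.5841, 0.1069])] was (0.586, 0.1034)
the job is handed in; nothing more can be done
None
```

The job is done and handed in at about 45 s. The robot gave no verdict.

- **Loading:** The three cartons present (grey-blue, kraft, dark brown) went onto the locked turntable. The white carton was absent, and I left the pink decoy alone.
- **Turning:** I swung the hook open and cranked the plate one full turn counter-clockwise. The stud came back within about 1 mm, roughly 0.5° past where it started.
- **Locking and unloading:** I swung the hook closed around the stud. A clear top view then showed the knob within a pixel of its starting position. All three cartons were then unloaded side by side into the blue tray.

**Last checks:** The final pictures show the three cartons upright in the tray, the plate empty and the hook closed on the stud. The gripper is clear of everything, and the tape roll, cutter and stapler are where they began.

**Checks that disagreed:** A last automatic landmark pass, printed just as I handed in:
- It put the tape roll at (0.578, -0.328), which is where the grey-blue carton stands in the tray, so that is a wrong detection. The picture shows the roll in its old place.
- Its cutter reading was about 16 mm off the first one and its hook knob reading about 11 mm off. I put both down to network scatter, because the pictures show no change.
- The stapler and stud readings agreed within a few millimetres.

While I closed the hook, the fingers slid about 4 mm along the knob, so I had to push it a second time to close it fully.

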